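# Ready the test bench: scrape the plate, lock the plugs, prime the pump

### The arm

A 6-joint arm with a two-finger parallel gripper is mounted at the origin on the work surface. World frame = base frame: x ahead of the robot, y to its left, z up, the work surface at z = 0. Lengths are in mm, angles in degrees, forces in N, time in s.
With the tool pointing down it reaches from about 350 to 850 mm from the base axis. Payload 8.1 kg.
Tool frame: the origin (TCP) lies midway between the tips of the shut fingers; the grasp point (between the pads) lies 19 mm behind it; z points along the fingers, y is the direction in which the jaws open and shut (so a half turn about z gives the same grasp; the last joint's range is limited). The gripper opens to 85 mm and grips with 20 to 120 N. Pads are 22 mm wide; open, the fingers measure 114 mm over their backs; the gripper's body (76 mm by 85 mm) begins 54 mm behind the grasp point. The pads swing forward as they close: fully open they stand 13 mm farther back than shut.
Start: joints at [-79.034, 7.471, 85.268, -0, 87.261, -4.893], TCP at [163.988, -577.16, 231.292] pointing down, gripper open.
Joint ranges: [-169.43, 169.43], [-51.17, 129.36], [1.28, 143.12], [-76.62, 256.62], [0, 156.53], [-152.29, 152.29]. Speed limits (degrees/s): [136.94, 136.94, 159.86, 180, 180, 180].

### API

Orientations are given as [roll, pitch, yaw] about the fixed x, y, z axes, in that order (R = Rz(yaw) Ry(pitch) Rx(roll)).
In Python, from bench import telemetry, snapshot, camera_params, job gives the robot as it stands. The module is installed in compiled form; this text tells all that it offers.
- The arm moves only by the shell command python3 -m jog 'ROWS' [FORCE]. ROWS is JSON, a list that holds one entry, the list of rows, each a list of 7 numbers: the shift along the tool's x, y, z in units of 50 mm (1.0 is 50 mm), then the turn, a rotation vector about the tool's x, y, z in units of 2 pi rad (1.0 is 2 pi rad), then the opening, from 0 (shut) to 1 (fully open). In form: [[[dx, dy, dz, rx, ry, rz, claw], ...]]. A call has 1 to 12 rows; each row shifts and turns the commanded pose from where the row before left it, along the tool's axes as they then stand; what a row does not reach is not made up. A row lasts 1/8 s, in which the tool goes at most 62.5 mm and 10.7 degrees, less where a joint would pass 70% of its speed; a pose out of reach is approached as far as the arm can. A call with a number of a shift or a turn outside -1 to 1 is refused whole. A call with a gripper value outside its range is refused whole. The fingers move at their own pace and stop on an object; FORCE is the grip in N (left out, the last holds). Time passes only in rows, so rows that do not move let the fingers close. It gives the time, the measured TCP pose, the force and the opening at its end, in the units of the state.
- telemetry.sense(): the state, without advancing time (a new reading comes with each control period).
- snapshot(name): name is "side" or "top" or "wrist"; returns (picture, depth): 400x640x3 uint8, red, green, blue; 400x640 float32, mm along the optical axis (not along the pixel's ray), 0 where there is no reading.
- camera_params(name): a dict with "K" (3x3 intrinsics, pixels), "extrinsics" (4x4, takes a point from camera to world coordinates). Camera axes: x right, y down, z forward; pixel columns grow to the right and rows downward; lengths in mm; the calibration is good to about 2 mm. A picture is of the moment at which its call begins: read the wrist's pose just before it. camera_params takes no time and is no camera call; for the wrist camera it gives the pose at the moment of the call.
- job.hand_in(): hands the job in, once; it reports no verdict.
The state is a dict: "time": time; "joint_pos": joint angles; "qd": joint speeds; "joint_efforts": joint torques, N m; "tool_pos": TCP position; "tcp_rot": TCP orientation; "ft_force": force on the tool from outside, world axes, zero at the start; "wrist_torque": the same for the moment, N m; "finger_gap": finger opening in mm.
Only numpy, scipy, OpenCV 4.12 (cv2) and the standard library are available. Lean on these libraries where they do the work, as an engineer would, in place of code of your own. Each camera call takes 0.05 s, during which the arm holds its last target. There are 200 camera calls.

### The job

Get the bench ready for the next sample test. First wipe every chip of broken glass off the stirrer's white plate into the catch tray with the scraper block, without touching the chips with the gripper; the scraper must end up standing in the middle of its rubber mat. Then lock every plug into a port of its own in the test block (push it in against the spring, turn it a quarter turn clockwise, let it rise into its seat), and once all are locked press the pump's plunger right down to its stop and let it come back up; leave the other things on the bench where they are.

Things in the scene. Friction and masses are not known exactly. Their poses are not given: they have to be found in the camera images.
- plug1: Steel bayonet plug, about 180 g. Origin: centre of the flat underside, z up. Skirt 40 mm diameter up to height 34 mm, foot chamfered to 34 mm over 4 mm; two lugs 10 mm wide out to 28 mm from the axis along +x and -x, heights 8-14 mm; flange 54 mm diameter, heights 34-38 mm; black bar handle 44 mm along x (parallel to the lugs), 14 mm along y, heights 38-68 mm. May be absent (None).
- plug2: As plug1. Three or four plugs are present; at the start they stand upright on the bench on the robot's side of the test block, at any yaw; half a turn about z gives the same plug. May be absent (then its state is None).
- plug3: As plug1 and plug2. May be absent (then its state is None).
- plug4: As plug1 and plug2. May be absent (then its state is None).
- block: Test block, fixed, grey, 100 (x) by 290 (y) by 50 mm high, four round bayonet ports in its top in a row along its y. Origin: centre of its underside, on the bench; yaw within 0.2 rad of the world's. In each port the two entry slots for the lugs lie along the block's +x and -x. A plug turned in lies locked with its lugs 72 to 88 deg clockwise (seen from above) from these slots.
- port1 (a point): Centre of port 1's mouth, level with the block's top, at y = +105 mm of the block; axes as the block's. All ports are alike: the bore takes the 40 mm skirt with 1.5 mm play all round, the slots take the lugs with 3 mm play to each side. A spring plate inside has its free top 10 mm below the mouth: a plug merely set in, lugs in the slots, rests with its underside 10 mm below the mouth.
- port2 (a point): Mouth of port 2, y = +35 mm of the block. To lock: push the plug until its underside is 29.5 to 32 mm below the mouth (end stop at 33 mm; the spring gives 2 N at first, 8 N there), turn it 80 deg CLOCKWISE seen from above (a fixed stop comes at 88 deg) and let go: the spring lifts it into a pocket under the lip, locked with its underside 22 mm below the mouth.
- port3 (a point): Mouth of port 3, y = -35 mm of the block. A plug let go before the end of the turn hangs under the 13 mm deep lip with its underside 27 mm below the mouth, not locked: push it down again and turn on.
- port4 (a point): Mouth of port 4, y = -105 mm of the block; as the other ports. With three plugs one port stays empty.
- stirrer: Hotplate stirrer, fixed: grey base (knobs on its -x side), white square plate 200 by 200 mm on top, its surface 95 mm above the bench, its edges 100 mm from its centre. A rim 6 mm wide and 6 mm high runs along its -x, +x and -y edges; the +y edge is open, and the catch tray is beyond. Origin: on the bench under the plate's centre; yaw within 0.2 rad.
- tray_floor (a point): Centre of the catch tray's floor, 4 mm above the bench (axes as the stirrer's); the tray is an open aluminium box, inside 222 mm in x by 130 mm in y, its walls rise to 50 mm above the bench; its near wall stands directly under the plate's open edge.
- chip1: A chip of broken amber glass, 17 to 23 mm long, 14 to 17 mm wide, 9 to 12 mm thick, about 12 g. Origin: centre of the underside as it lies on the plate at the start. May be absent (then its state is None).
- chip2: A chip of broken amber glass, 17 to 23 mm long, 14 to 17 mm wide, 9 to 12 mm thick, about 12 g. Origin: centre of the underside as it lies on the plate at the start. May be absent (then its state is None).
- chip3: A chip of broken amber glass, 17 to 23 mm long, 14 to 17 mm wide, 9 to 12 mm thick, about 12 g. Origin: centre of the underside as it lies on the plate at the start. May be absent (then its state is None).
- chip4: A chip of broken amber glass, 17 to 23 mm long, 14 to 17 mm wide, 9 to 12 mm thick, about 12 g. Origin: centre of the underside as it lies on the plate at the start. May be absent (then its state is None).
- scraper: Scraper block, 150 g: grey foot 100 mm (x) by 24 mm (y) by 20 mm high, above it a wooden grip 90 mm (x) by 20 mm (y), heights 20 to 56 mm. Origin: centre of its underside, z up. Starts standing on the rubber mat.
- mat: Thin black rubber mat, fixed, 150 mm (x) by 90 mm (y) by 3 mm. Origin: centre of its underside, on the bench; yaw varies.
- pump_head (a joint): Travel of the pump's spring plunger, m: 0 when up, 0.015 at its stop. It takes about 3 N to start and 8 N at the stop, and springs back when let go.
- pump_top (a point): Centre of the top of the plunger head of the small white hand pump, a black disc of 36 mm diameter; 105 mm above the bench when up, it moves down with the plunger. The pump is fixed and stands upright between stirrer and block.
- thermometer: Bystander: black handheld thermometer lying flat, 130 by 62 by 26 mm. Origin: centre of the underside.
- beaker: Bystander: glass beaker, 68 mm across, 85 mm high. Origin: centre of the underside.
- dish: Bystander: small glass dish, 56 mm across, 14 mm high, among the plugs. Origin: centre of the underside.
- jar: Bystander: amber jar, 56 mm across, 90 mm high, beyond the pump. Origin: centre of the underside.
- weigh_bottle: Bystander: small glass weighing bottle, 40 mm across, 55 mm high, beyond the block. Origin: centre of the underside.
Things that resemble listed ones, but are neither listed nor needed, are in the scene too. Of the things shaped like the mat, the black one is meant.

How it is judged (in metres and radians):
On the way, in this order (a step that is already met when the one before it is completed fails the run):
1. all chips lie in the catch tray (y of chip1 in the frame of tray_floor between -0.067 and 0.067 m and x of chip1 in the frame of tray_floor between -0.113 and 0.113 m and height (world z) of each of chip1, chip2, chip3, chip4 below 0.04 m and y of chip2 in the frame of tray_floor between -0.067 and 0.067 m and x of chip2 in the frame of tray_floor between -0.113 and 0.113 m and y of chip3 in the frame of tray_floor between -0.067 and 0.067 m and x of chip3 in the frame of tray_floor between -0.113 and 0.113 m and y of chip4 in the frame of tray_floor between -0.067 and 0.067 m and x of chip4 in the frame of tray_floor between -0.113 and 0.113 m), for 0.2 s.
2. every plug is locked in a port (((horizontal distance between plug1 and port1 below 0.005 m and z of plug1 in the frame of port1 between -0.0245 and -0.0195 m and angle between the x axis of plug1 and the x axis of block, either way round above 1.1 rad and angle between plug1's own z axis and vertical below 0.12 rad) or (horizontal distance between plug1 and port2 below 0.005 m and z of plug1 in the frame of port2 between -0.0245 and -0.0195 m and angle between the x axis of plug1 and the x axis of block, either way round above 1.1 rad and angle between plug1's own z axis and vertical below 0.12 rad) or (horizontal distance between plug1 and port3 below 0.005 m and z of plug1 in the frame of port3 between -0.0245 and -0.0195 m and angle between the x axis of plug1 and the x axis of block, either way round above 1.1 rad and angle between plug1's own z axis and vertical below 0.12 rad) or (horizontal distance between plug1 and port4 below 0.005 m and z of plug1 in the frame of port4 between -0.0245 and -0.0195 m and angle between the x axis of plug1 and the x axis of block, either way round above 1.1 rad and angle between plug1's own z axis and vertical below 0.12 rad)) and ((horizontal distance between plug2 and port1 below 0.005 m and z of plug2 in the frame of port1 between -0.0245 and -0.0195 m and angle between the x axis of plug2 and the x axis of block, either way round above 1.1 rad and angle between plug2's own z axis and vertical below 0.12 rad) or (horizontal distance between plug2 and port2 below 0.005 m and z of plug2 in the frame of port2 between -0.0245 and -0.0195 m and angle between the x axis of plug2 and the x axis of block, either way round above 1.1 rad and angle between plug2's own z axis and vertical below 0.12 rad) or (horizontal distance between plug2 and port3 below 0.005 m and z of plug2 in the frame of port3 between -0.0245 and -0.0195 m and angle between the x axis of plug2 and the x axis of block, either way round above 1.1 rad and angle between plug2's own z axis and vertical below 0.12 rad) or (horizontal distance between plug2 and port4 below 0.005 m and z of plug2 in the frame of port4 between -0.0245 and -0.0195 m and angle between the x axis of plug2 and the x axis of block, either way round above 1.1 rad and angle between plug2's own z axis and vertical below 0.12 rad)) and ((horizontal distance between plug3 and port1 below 0.005 m and z of plug3 in the frame of port1 between -0.0245 and -0.0195 m and angle between the x axis of plug3 and the x axis of block, either way round above 1.1 rad and angle between plug3's own z axis and vertical below 0.12 rad) or (horizontal distance between plug3 and port2 below 0.005 m and z of plug3 in the frame of port2 between -0.0245 and -0.0195 m and angle between the x axis of plug3 and the x axis of block, either way round above 1.1 rad and angle between plug3's own z axis and vertical below 0.12 rad) or (horizontal distance between plug3 and port3 below 0.005 m and z of plug3 in the frame of port3 between -0.0245 and -0.0195 m and angle between the x axis of plug3 and the x axis of block, either way round above 1.1 rad and angle between plug3's own z axis and vertical below 0.12 rad) or (horizontal distance between plug3 and port4 below 0.005 m and z of plug3 in the frame of port4 between -0.0245 and -0.0195 m and angle between the x axis of plug3 and the x axis of block, either way round above 1.1 rad and angle between plug3's own z axis and vertical below 0.12 rad)) and ((horizontal distance between plug4 and port1 below 0.005 m and z of plug4 in the frame of port1 between -0.0245 and -0.0195 m and angle between the x axis of plug4 and the x axis of block, either way round above 1.1 rad and angle between plug4's own z axis and vertical below 0.12 rad) or (horizontal distance between plug4 and port2 below 0.005 m and z of plug4 in the frame of port2 between -0.0245 and -0.0195 m and angle between the x axis of plug4 and the x axis of block, either way round above 1.1 rad and angle between plug4's own z axis and vertical below 0.12 rad) or (horizontal distance between plug4 and port3 below 0.005 m and z of plug4 in the frame of port3 between -0.0245 and -0.0195 m and angle between the x axis of plug4 and the x axis of block, either way round above 1.1 rad and angle between plug4's own z axis and vertical below 0.12 rad) or (horizontal distance between plug4 and port4 below 0.005 m and z of plug4 in the frame of port4 between -0.0245 and -0.0195 m and angle between the x axis of plug4 and the x axis of block, either way round above 1.1 rad and angle between plug4's own z axis and vertical below 0.12 rad))), for 0.2 s.
3. the pump's plunger is pressed down to its stop (value of joint pump_head above 0.0135 m), for 0.05 s.
At the end, for the whole second after the job is handed in: Chips in the tray; plugs locked in ports (within 5 mm of the axis, underside 19.5 to 24.5 mm below the mouth, lugs 63 deg or more from the slots, upright within 0.12 rad); plunger up (under 3 mm); scraper upright on the mat, centre within 35 mm of the mat's; all at rest (all of step 1 and all of step 2 and value of joint pump_head below 0.003 m and horizontal distance between scraper and mat below 0.035 m and angle between scraper's own z axis and vertical below 0.1 rad and height (world z) of scraper below 0.008 m and linear speed of scraper below 0.02 m/s and linear speed of each of chip1, chip2, chip3, chip4, plug1, plug2, plug3, plug4 below 0.03 m/s); the robot touches nothing.
It fails at once if the gripper touches a chip (contact force between the fingers and chip1 above 0.5 N or contact force between the fingers and chip2 above 0.5 N or contact force between the fingers and chip3 above 0.5 N or contact force between the fingers and chip4 above 0.5 N).
It fails at once if a bystander is shifted by more than 30 mm (distance of any of thermometer, beaker, dish, jar, weigh_bottle from where it was at the start of the episode above 0.03 m).
Of plug1, plug2, plug3, plug4 only 3 to 4 are there at a start; the rules pass over those that are not, and their reading is None.
Of chip1, chip2, chip3, chip4 only 2 to 4 are there at a start; the rules pass over those that are not, and their reading is None.
At some moment in a run one of plug1, plug2, plug3, plug4 may be knocked a few centimetres aside while the robot is not near it.
It also fails if it takes over 210 s, if anything falls off the work surface, if the arm or the gripper's body presses on something with over 40 N, if the wrist force passes 120 N, or if a joint passes its speed limit or range.

## Working session

There is one attempt and no reset: what is moved stays moved. The work goes in short steps, Python scripts to look and compute and a shell command to move; the robot and the scene stay as the last step left them, time stands still between calls to the robot, and variables do not carry over. Pictures are saved under pics/ and viewed, about 12 in all and at most 16, crops included, and the job is handed in when it is done.

```bash
mkdir -p pics
cat > h.py <<'E'
import numpy as np, cv2
from bench import telemetry, snapshot, camera_params, job
def ray(cam,u,v,z,P=None):
    P=P or camera_params(cam); K=np.array(P["K"]);T=np.array(P["extrinsics"])
    d=T[:3,:3]@np.linalg.inv(K)@[u,v,1]; o=T[:3,3]
    return o+d*(z-o[2])/d[2]
def cloud(cam,D):
    P=camera_params(cam);K=np.array(P["K"]);T=np.array(P["extrinsics"])
    v,u=np.mgrid[:D.shape[0],:D.shape[1]]
    p=np.stack([(u-K[0,2])/K[0,0]*D,(v-K[1,2])/K[1,1]*D,D],-1)
    return p@T[:3,:3].T+T[:3,3]
def save(n,img): cv2.imwrite("pics/"+n+".png",img[...,::-1])
E
python3 - <<'E'
from h import *
print(telemetry.sense())
for c in("top","side"):
    im,d=snapshot(c);save(c+"0",im);np.savez(c+"0.npz",im=im,d=d)
    P=camera_params(c);print(c,np.round(P["K"],1).tolist(),np.round(P["extrinsics"],3).tolist(),(d==0).mean())
E
```

```text
{'time': 0.0, 'joint_pos': array([-7.90358224e+01,  7.51541999e+00,  8.53304628e+01, -7.78212484e-04,
        8.72612616e+01, -4.89320288e+00]), 'qd': array([ 0.00948743,  0.1136862 , -0.03160078, -0.04321782,  0.00565269,
        0.04494949]), 'joint_efforts': array([-3.35264040e-04, -5.69392848e+01, -5.00558782e+01, -3.03600773e-04,
        1.47340778e-02, -2.10132106e-05]), 'tool_pos': array([ 163.85514298, -576.61346239,  230.22983779]), 'tcp_rot': array([-1.79893180e+02, -8.36485654e-03,  1.58574106e+01]), 'ft_force': array([ 0.08977225,  0.02434131, -0.15428796]), 'wrist_torque': array([ 0.01109472, -0.01578391,  0.01706354]), 'finger_gap': 85.1963145806133}
top [[428.6, 0.0, 317.0], [0.0, 428.6, 202.8], [0.0, 0.0, 1.0]] [[-0.025, -0.988, 0.152, 354.539], [-1.0, 0.025, -0.006, -61.528], [0.002, -0.152, -0.988, 1283.835], [0.0, 0.0, 0.0, 1.0]] 0.004078125
side [[419.9, 0.0, 317.4], [0.0, 419.9, 196.8], [0.0, 0.0, 1.0]] [[0.825, -0.421, 0.378, -24.456], [-0.566, -0.599, 0.566, -946.973], [-0.012, -0.681, -0.732, 1206.876], [0.0, 0.0, 0.0, 1.0]] 0.00483984375
```

View pics/top0.png

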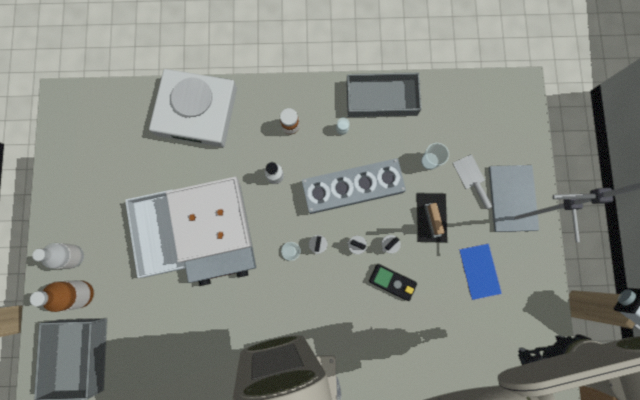

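View pics/side0.png

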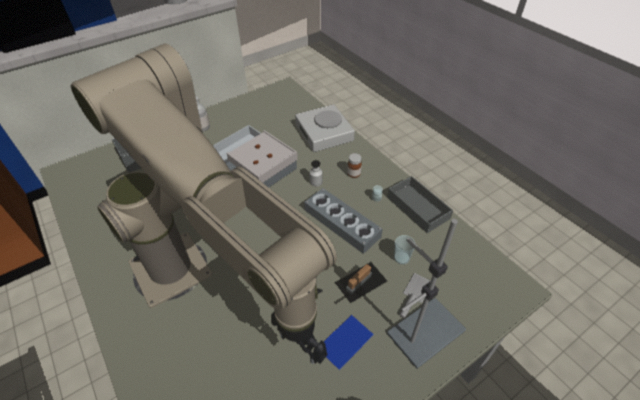

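The top view shows the stirrer plate at about (208,222) with 3 chips and the tray to its left. The block is at (353,186), three plugs at (318,243), (357,244) and (391,244), and the dish at (290,251). The pump is at (273,172), and the scraper stands on the black mat at (433,218). The blue mat at (480,271) is a decoy.

Run:
```python
from h import *
z=np.load("top0.npz");im,d=z["im"],z["d"]
c=np.vstack([cv2.resize(im[140:290,125:285],None,fx=3.6,fy=3.6,interpolation=2)[:,:],]);
e=cv2.resize(im[140:300,285:460],None,fx=4.4,fy=4.4,interpolation=2)
save("cropR",e[:600,:800])
C=cloud("top",d);hsv=cv2.cvtColor(im,cv2.COLOR_RGB2HSV)
print("table z",C[300,250],C[250,450])
def rect(name,m,z):
    cs,_=cv2.findContours(m.astype(np.uint8),0,1)
    for k in cs:
        if cv2.contourArea(k)<15: continue
        w=np.array([ray("top",*p[0],z)[:2] for p in k],np.float32)
        r=cv2.minAreaRect(w);print(name,"px",k[:,0].mean(0).round(),"c",np.round(r[0],1),"sz",np.round(r[1],1),"a",round(r[2],1))
H=C[...,2]
def win(m,u0,u1,v0,v1):
    o=np.zeros_like(m);o[v0:v1,u0:u1]=m[v0:v1,u0:u1];return o
rect("plate",win((H>88)&(H<112),120,260,170,290),95)
rect("block",win((H>42)&(H<58)|0,298,410,150,215),50)
r,g,b=[im[...,i].astype(int) for i in range(3)]
rect("chips",win((r-b>50),165,250,190,260),100)
rect("mat",win((im.max(2)<45),410,455,185,250),3)
rect("wood",win((H>45)&(H<70),412,455,185,250),56)
rect("plugs",win((H>24)&(H<80),280,410,225,262),38)
rect("handles",win((H>55)&(H<80),280,410,225,262),68)
rect("pump",win((H>95)&(H<115),255,290,155,190),105)
for u,v in((318,243),(357,244),(391,244),(273,167),(433,218),(208,222),(340,187)):print(u,v,C[v,u].round())
```

```text
table z [269.08496991 133.70430742   3.33183867] [ 399.47674504 -462.38772892   -0.99343026]
plate px [208. 219.] c [501.8 236.8] sz [202.6 203.2] a 11.2
block px [353. 185.] c [ 595.6 -178.7] sz [101.8 290.6] a 11.5
chips px [220. 235.] c [454.  201.8] sz [11.3 16. ] a 63.6
chips px [192. 217.] c [505.2 280.9] sz [14.  11.2] a 88.6
chips px [220. 212.] c [517.3 203.4] sz [14.  11.2] a 88.6
mat px [432. 218.] c [ 498.5 -412.2] sz [ 86.3 142.4] a 88.6
wood px [436. 218.] c [ 490.3 -411.9] sz [89.8 23.3] a 10.3
plugs px [391. 244.] c [ 421.2 -280.5] sz [52.4 49.2] a 88.5
plugs px [358. 244.] c [ 422.2 -183.3] sz [49.3 52.1] a 87.9
plugs px [318. 244.] c [426.6 -68.8] sz [52.2 49.1] a 88.5
handles px [358. 244.] c [ 421.5 -183. ] sz [44.3 14.4] a 64.5
handles px [392. 243.] c [ 420.9 -279.5] sz [13.8 42.6] a 42.7
handles px [318. 243.] c [426.9 -69.1] sz [13.5 43.2] a 79.0
pump px [272. 168.] c [639.4  55.6] sz [33.9 31.8] a 88.6
318 243 [426. -69.  68.]
357 244 [ 421. -179.   68.]
391 244 [ 418. -274.   72.]
273 167 [640.  53. 107.]
433 218 [ 490. -402.   59.]
208 222 [490. 236.  98.]
340 187 [ 590. -138.   45.]
```

View pics/cropR.png

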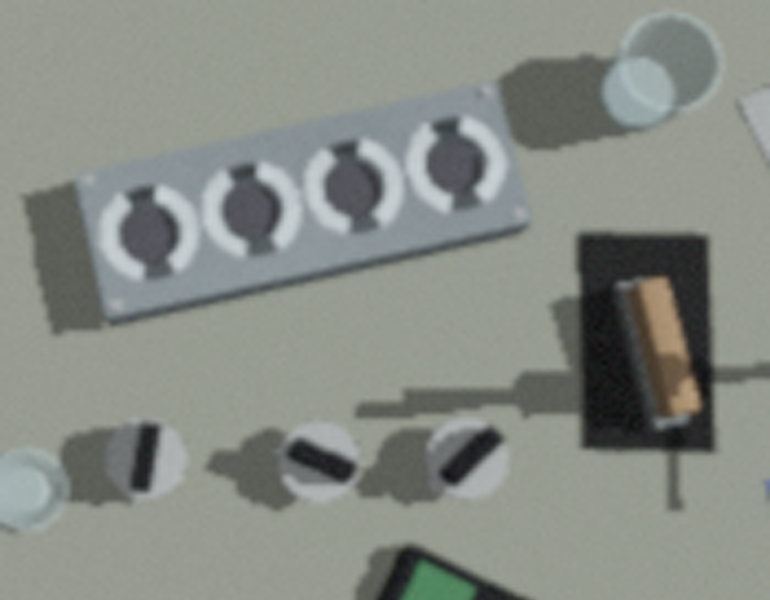

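Three plugs and three chips measure true: the handles come out at 44x14 at z≈68, the plate at 202, the block at 290x101 with yaw 11.5°, and the wood at 90 mm. The black mat with the wooden scraper at crop (665,345) is the one meant. Next I plan the approach to the scraper.

```bash
cat >> h.py <<'E'
def plan(x,y,z,yaw):
    s=telemetry.sense();p=s["tool_pos"];y0=s["tcp_rot"][2]
    a=(yaw-y0+180)%360-180;c,n=np.cos(np.radians(yaw)),np.sin(np.radians(yaw));d=np.array([x,y,z])-p
    print("t",s["time"],"pose",p.round(1),s["tcp_rot"].round(1),"F",s["ft_force"].round(1),"gap",round(s["finger_gap"],1),"j6",round(s["joint_pos"][5],1))
    print(" -> turn z",round(-a/360,4),"then dx,dy,dz units",np.round(np.array([d[0]*c+d[1]*n,d[0]*n-d[1]*c,-d[2]])/50,3))
E
python3 -c "
from h import *
plan(490.3,-411.9,110,10.3)"
```

```text
t 0.1 pose [ 163.9 -576.7  230.3] [-179.9   -0.    15.9] F [-0.1  0.1 -0.7] gap 85.1 j6 -4.9
 -> turn z 0.0154 then dx,dy,dz units [ 7.012 -2.075  2.407]
```

```bash
python3 -m jog '[[[0,0,0,0,0,0.0154,1],[0.6,-0.2,0.2,0,0,0,1],[0.9,-0.27,0.3,0,0,0,1],[0.9,-0.27,0.3,0,0,0,1],[0.9,-0.27,0.3,0,0,0,1],[0.9,-0.27,0.3,0,0,0,1],[0.9,-0.27,0.3,0,0,0,1],[0.9,-0.27,0.3,0,0,0,1],[0.7,-0.2,0.25,0,0,0,1],[0.31,-0.05,0.15,0,0,0,1],[0,0,0,0,0,0,1],[0,0,0,0,0,0,1]]]' 40
python3 -c "
from h import *
plan(490.3,-411.9,30,10.3)
im,d=snapshot('wrist');save('w1',im)"
```

```text
time: 1.6
tool_pos: [489.4, -413.5, 111.7]
tcp_rot: [180.0, 0.0, 10.3]
ft_force: [-0.2, -0.2, 0.4]
finger_gap: 85.0
t 1.6 pose [ 489.4 -413.5  111.7] [180.    0.   10.3] F [-0.2 -0.2  0.4] gap 85.0 j6 35.0
 -> turn z -0.0001 then dx,dy,dz units [ 0.023 -0.029  1.634]
```

View pics/w1.png

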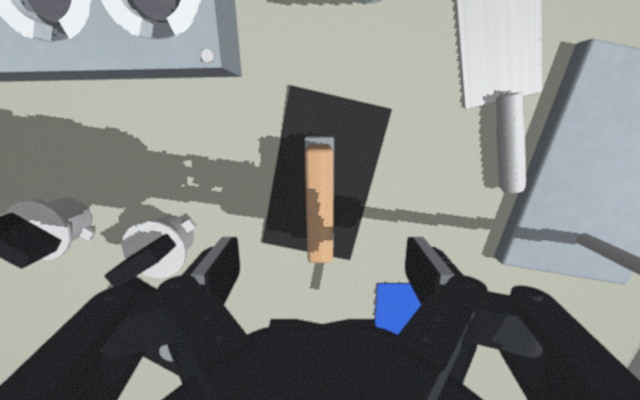

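The wrist view shows the grip upright at (320,200), midway between the fingers (about 222 and 425) and square to the jaws. Descend and grasp.

```bash
python3 -m jog '[[[0.02,-0.03,0.4,0,0,0,1],[0,0,0.5,0,0,0,1],[0,0,0.5,0,0,0,1],[0,0,0.2,0,0,0,1],[0,0,0,0,0,0,0.1],[0,0,0,0,0,0,0],[0,0,0,0,0,0,0],[0,0,0,0,0,0,0],[0,0,0,0,0,0,0],[0,0,0,0,0,0,0]]]' 60
python3 -m jog '[[[0,0,-0.3,0,0,0,0],[0,0,-0.8,0,0,0,0],[0,0,-1,0,0,0,0],[0,0,-0.8,0,0,0,0],[0,0,-0.3,0,0,0,0],[0,0,0,0,0,0,0]]]'
python3 -c "
from h import *
a=np.radians(11.2)
def P(x,y): return 501.8+x*np.cos(a)-y*np.sin(a),236.8+x*np.sin(a)+y*np.cos(a)
print(P(25,-72),P(-40,-72))
plan(*P(25,-72),190,11.2)
im,d=snapshot('wrist');save('w2',im)"
```

```text
time: 2.9
tool_pos: [491.7, -411.5, 32.5]
tcp_rot: [179.9, -0.1, 10.3]
ft_force: [0.1, 0.6, 5.6]
finger_gap: 19.4
time: 3.65
tool_pos: [491.3, -411.2, 192.0]
tcp_rot: [179.9, -0.1, 10.3]
ft_force: [-0.2, -1.1, -1.5]
finger_gap: 18.5
(np.float64(540.3087521715678), np.float64(171.0270875953575)) (np.float64(476.5466670738703), np.float64(158.40185476605933))
t 3.65 pose [ 491.3 -411.2  192. ] [ 1.799e+02 -1.000e-01  1.030e+01] F [-0.2 -1.1 -1.5] gap 18.5 j6 35.2
 -> turn z -0.0025 then dx,dy,dz units [  3.223 -11.232   0.04 ]
```

View pics/w2.png

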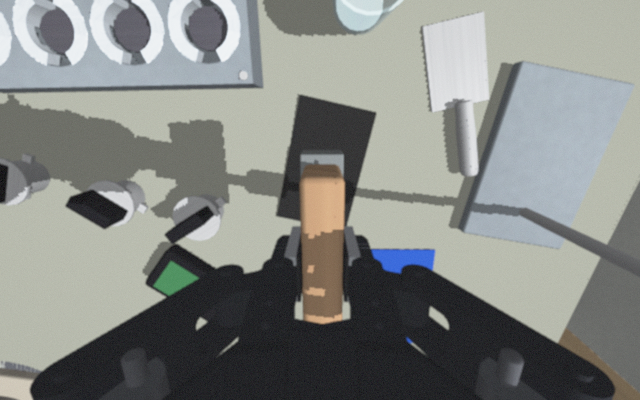

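Scraper is held firmly and vertically, with its base 29.5 mm below the TCP. On to the plate, behind chips 2 and 3.

```bash
python3 -m jog '[[[0.1,-0.3,0,0,0,-0.0025,0],[0.25,-0.8,0,0,0,0,0],[0.3,-0.95,0,0,0,0,0],[0.3,-0.95,0,0,0,0,0],[0.3,-0.95,0,0,0,0,0],[0.3,-0.95,0,0,0,0,0],[0.3,-0.95,0,0,0,0,0],[0.3,-0.95,0,0,0,0,0],[0.3,-0.95,0,0,0,0,0],[0.3,-0.95,0,0,0,0,0],[0.3,-0.95,0,0,0,0,0],[0.17,-0.8,0,0,0,0,0]]]'
python3 -m jog '[[[0,-0.6,0,0,0,0,0],[0,-0.3,0,0,0,0,0],[0,0,0,0,0,0,0]]]'
python3 -c "
from h import *
a=np.radians(11.2)
plan(540.3,171.0,129,11.2)
im,d=snapshot('top');save('t2',cv2.resize(im[140:300,115:300],None,fx=4,fy=4,interpolation=2))"
```

```text
time: 5.2
tool_pos: [545.8, 135.5, 189.1]
tcp_rot: [-180.0, 0.2, 11.3]
ft_force: [0.5, -0.5, -1.5]
finger_gap: 18.6
time: 5.58
tool_pos: [537.8, 177.6, 190.2]
tcp_rot: [180.0, 0.1, 11.3]
ft_force: [-0.4, -1.4, -2.5]
finger_gap: 18.8
t 5.575 pose [537.8 177.6 190.2] [1.80e+02 1.00e-01 1.13e+01] F [-0.4 -1.4 -2.5] gap 18.8 j6 91.8
 -> turn z 0.0004 then dx,dy,dz units [0.024 0.14  1.224]
```

View pics/t2.png

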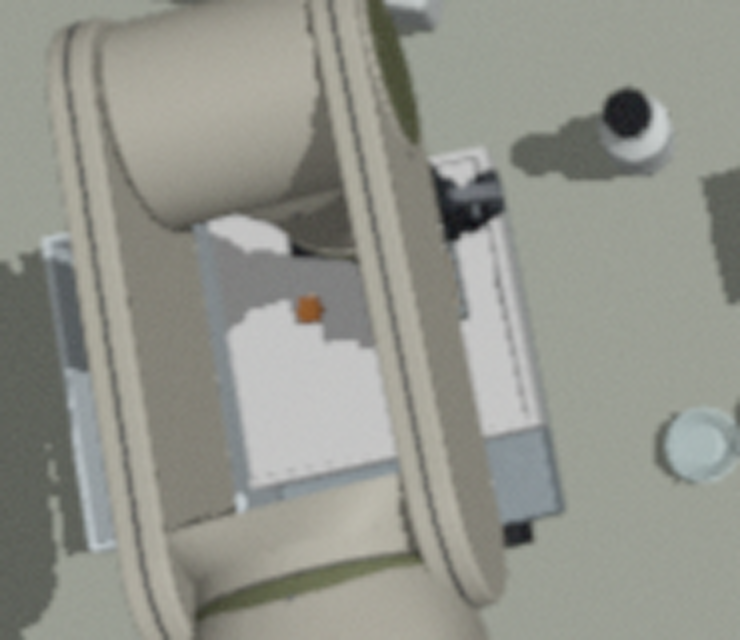

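The top view is mostly hidden by the arm, but chip 2 shows at (310,310) and the scraper is between chips and rim. Lower with contact sensing.

```bash
python3 -m jog '[[[0.02,0.16,0,0,0,0,0],[0,0,0.5,0,0,0,0],[0,0,0.4,0,0,0,0],[0,0,0.3,0,0,0,0],[0,0,0,0,0,0,0],[0,0,0,0,0,0,0]]]'
python3 -m jog '[[[0,0,0.03,0,0,0,0],[0,0,0,0,0,0,0]]]'
python3 -m jog '[[[0,0,0.03,0,0,0,0],[0,0,0,0,0,0,0]]]'
```

```text
time: 6.38
tool_pos: [541.8, 169.4, 131.9]
tcp_rot: [-180.0, -0.0, 11.2]
ft_force: [0.0, -0.1, -0.6]
finger_gap: 19.1
time: 6.62
tool_pos: [541.6, 169.5, 130.3]
tcp_rot: [-180.0, -0.1, 11.2]
ft_force: [0.0, 0.2, -1.4]
finger_gap: 18.6
time: 6.88
tool_pos: [541.2, 169.4, 128.2]
tcp_rot: [180.0, 0.0, 11.2]
ft_force: [-0.8, -0.7, -1.2]
finger_gap: 19.1
```

```bash
python3 -m jog '[[[0,0,0.03,0,0,0,0],[0,0,0,0,0,0,0]]]'
python3 -m jog '[[[0,0,0.03,0,0,0,0],[0,0,0,0,0,0,0]]]'
```

```text
time: 7.12
tool_pos: [541.2, 169.4, 126.6]
tcp_rot: [180.0, 0.0, 11.2]
ft_force: [-0.5, -0.2, -1.1]
finger_gap: 18.8
time: 7.38
tool_pos: [541.2, 169.3, 125.1]
tcp_rot: [180.0, 0.0, 11.2]
ft_force: [-0.8, 0.7, -1.5]
finger_gap: 18.8
```

```bash
python3 -m jog '[[[0,-0.06,0,0,0,0,0],[0,-0.12,0,0,0,0,0],[0,-0.12,0,0,0,0,0],[0,-0.12,0,0,0,0,0],[0,-0.12,0,0,0,0,0],[0,-0.12,0,0,0,0,0],[0,-0.12,0,0,0,0,0],[0,-0.12,0,0,0,0,0],[0,-0.12,0,0,0,0,0],[0,-0.12,0,0,0,0,0],[0,-0.12,0,0,0,0,0],[0,-0.12,0,0,0,0,0]]]'
python3 -m jog '[[[0,-0.12,0,0,0,0,0],[0,-0.12,0,0,0,0,0],[0,-0.12,0,0,0,0,0],[0,-0.12,0,0,0,0,0],[0,-0.12,0,0,0,0,0],[0,-0.12,0,0,0,0,0],[0,-0.12,0,0,0,0,0],[0,-0.12,0,0,0,0,0],[0,-0.12,0,0,0,0,0],[0,-0.12,0,0,0,0,0],[0,-0.12,0,0,0,0,0],[0,-0.12,0,0,0,0,0]]]'
python3 -m jog '[[[0,-0.12,0,0,0,0,0],[0,-0.12,0,0,0,0,0],[0,-0.12,0,0,0,0,0],[0,-0.12,0,0,0,0,0],[0,-0.12,0,0,0,0,0],[0,-0.12,0,0,0,0,0],[0,-0.12,0,0,0,0,0],[0,-0.12,0,0,0,0,0],[0,-0.06,0,0,0,0,0],[0,0,0,0,0,0,0]]]'
python3 -c "
from h import *
plan(476.5,158.4,160,11.2)
im,d=snapshot('wrist');save('w3',im)"
```

```text
time: 8.88
tool_pos: [527.8, 237.4, 125.3]
tcp_rot: [-180.0, 0.0, 11.2]
ft_force: [-0.4, 0.2, -1.8]
finger_gap: 19.1
time: 10.38
tool_pos: [513.9, 308.1, 125.3]
tcp_rot: [-180.0, -0.0, 11.2]
ft_force: [-0.7, -0.5, -2.3]
finger_gap: 19.0
time: 11.62
tool_pos: [503.9, 357.9, 125.3]
tcp_rot: [180.0, 0.0, 11.2]
ft_force: [0.1, -1.1, -1.7]
finger_gap: 19.3
t 11.625 pose [503.9 357.9 125.3] [180.    0.   11.2] F [ 0.1 -1.1 -1.7] gap 19.3 j6 109.4
 -> turn z 0.0001 then dx,dy,dz units [-1.313  3.808 -0.695]
```

View pics/w3.png

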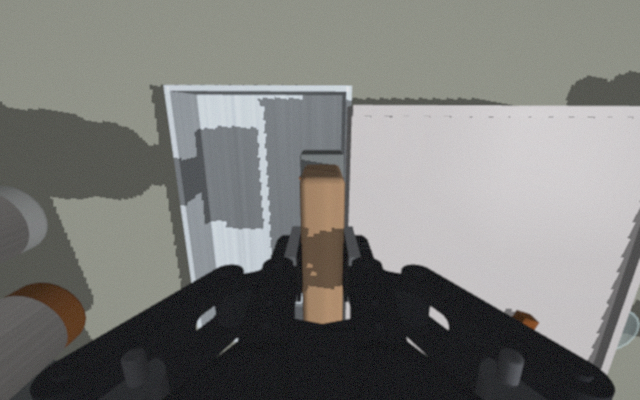

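The plate ahead is clear, chip 1 remains at (525,320), and the scraper has passed the open edge. Second pass at x_s=-38.

```bash
python3 -m jog '[[[0,0,-0.35,0,0,0,0],[0,0,-0.45,0,0,0,0],[-0.2,0.5,0,0,0,0,0],[-0.3,0.8,0,0,0,0,0],[-0.3,0.9,0,0,0,0,0],[-0.3,0.9,0,0,0,0,0],[-0.17,0.5,0,0,0,0,0],[0,0.2,0,0,0,0,0],[0,0,0,0,0,0,0],[0,0,0,0,0,0,0]]]'
python3 -c "
from h import *
plan(478.4,158.8,125.2,11.2)"
```

```text
time: 12.92
tool_pos: [478.9, 159.9, 165.6]
tcp_rot: [-180.0, -0.0, 11.2]
ft_force: [0.1, 0.4, -2.0]
finger_gap: 19.1
t 12.925 pose [478.9 159.9 165.6] [-180.    -0.    11.2] F [ 0.1  0.4 -2. ] gap 19.1 j6 91.4
 -> turn z 0.0001 then dx,dy,dz units [-0.014  0.019  0.809]
```

```bash
python3 -m jog '[[[0,0.02,0.4,0,0,0,0],[0,0,0.3,0,0,0,0],[0,0,0.11,0,0,0,0],[0,0,0,0,0,0,0],[0,-0.06,0,0,0,0,0],[0,-0.12,0,0,0,0,0],[0,-0.12,0,0,0,0,0],[0,-0.12,0,0,0,0,0],[0,-0.12,0,0,0,0,0],[0,-0.12,0,0,0,0,0],[0,-0.12,0,0,0,0,0],[0,-0.12,0,0,0,0,0]]]'
python3 -m jog '[[[0,-0.12,0,0,0,0,0],[0,-0.12,0,0,0,0,0],[0,-0.12,0,0,0,0,0],[0,-0.12,0,0,0,0,0],[0,-0.12,0,0,0,0,0],[0,-0.12,0,0,0,0,0],[0,-0.12,0,0,0,0,0],[0,-0.12,0,0,0,0,0],[0,-0.12,0,0,0,0,0],[0,-0.12,0,0,0,0,0],[0,-0.12,0,0,0,0,0],[0,-0.12,0,0,0,0,0]]]'
python3 -m jog '[[[0,-0.12,0,0,0,0,0],[0,-0.12,0,0,0,0,0],[0,-0.12,0,0,0,0,0],[0,-0.12,0,0,0,0,0],[0,-0.12,0,0,0,0,0],[0,-0.12,0,0,0,0,0],[0,-0.12,0,0,0,0,0],[0,-0.12,0,0,0,0,0],[0,-0.12,0,0,0,0,0],[0,-0.12,0,0,0,0,0],[0,-0.12,0,0,0,0,0],[0,-0.1,0,0,0,0,0]]]'
python3 -m jog '[[[0,0,-0.3,0,0,0,0],[0,0,-0.5,0,0,0,0],[0,0.4,-0.5,0,0,0,0],[0,0.8,0,0,0,0,0],[0,0.9,0,0,0,0,0],[0,0.9,0,0,0,0,0],[0,0.9,0,0,0,0,0],[0,0.9,0,0,0,0,0],[0,0.9,0,0,0,0,0],[0,0.9,0,0,0,0,0],[0,0.9,0,0,0,0,0],[0,0.9,0,0,0,0,0]]]'
python3 -c "
from h import *
plan(498.5,-412.2,110,1)
im,d=snapshot('top');save('t3',cv2.resize(im[140:300,115:300],None,fx=4,fy=4,interpolation=2))
r,g,b=[im[...,i].astype(int) for i in range(3)]
m=(r-b>50);m[:170]=0;m[280:]=0;m[:,:120]=0;m[:,255:]=0
n,l,s,c=cv2.connectedComponentsWithStats(m.astype(np.uint8))
for i in range(1,n):
  if s[i,4]>8: print(s[i],c[i],ray('top',*c[i],8).round())"
```

```text
time: 14.42
tool_pos: [470.0, 202.6, 124.8]
tcp_rot: [-180.0, -0.0, 11.2]
ft_force: [-0.1, -0.1, -2.4]
finger_gap: 19.0
time: 15.92
tool_pos: [456.0, 273.2, 124.8]
tcp_rot: [-180.0, 0.0, 11.2]
ft_force: [-0.3, -0.2, -1.7]
finger_gap: 18.9
time: 17.42
tool_pos: [442.2, 342.8, 124.8]
tcp_rot: [-180.0, 0.0, 11.2]
ft_force: [-0.8, -0.6, -1.2]
finger_gap: 19.1
time: 18.92
tool_pos: [524.4, -71.3, 191.3]
tcp_rot: [180.0, -0.1, 11.2]
ft_force: [1.1, -0.0, -1.4]
finger_gap: 18.9
t 18.925 pose [524.4 -71.3 191.3] [ 1.80e+02 -1.00e-01  1.12e+01] F [ 1.1 -0.  -1.4] gap 18.9 j6 65.5
 -> turn z 0.0283 then dx,dy,dz units [-0.638  6.807  1.626]
[167 217   4   5  15] [168.73333333 219.33333333] [512. 376.   8.]
[164 244   6   5  24] [166.33333333 246.16666667] [432. 381.   8.]
```

View pics/t3.png

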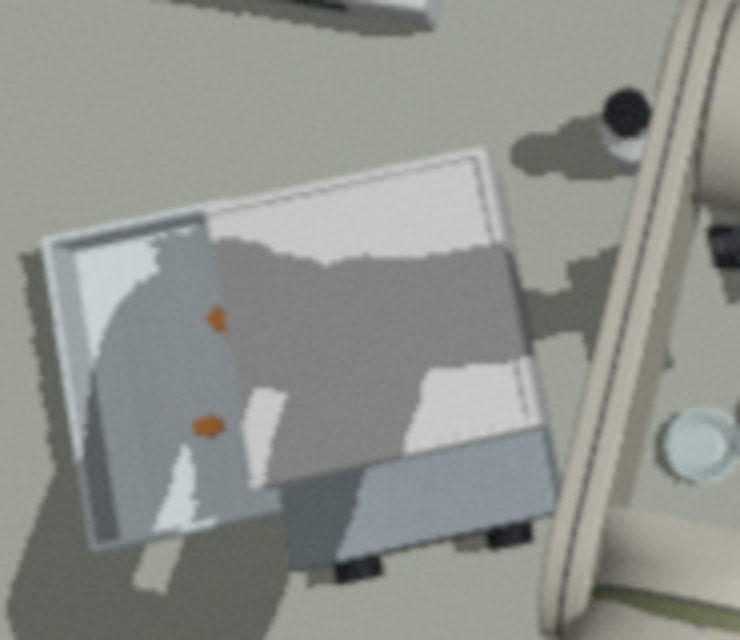

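Two chips lie in the tray, at crop (217,320) and (208,425), and the plate is bare. The third is probably hidden behind the plate's edge, so I go back above the tray to see.

```bash
python3 -m jog '[[[0,-0.4,-0.2,0,0,0,0],[0,-0.8,-0.3,0,0,0,0],[0,-0.9,-0.3,0,0,0,0],[0,-0.9,0,0,0,0,0],[0,-0.9,0,0,0,0,0],[0,-0.9,0,0,0,0,0],[0,-0.9,0,0,0,0,0],[0,-0.9,0,0,0,0,0],[0,-0.9,0,0,0,0,0],[0,-0.9,0,0,0,0,0],[0,-0.6,0,0,0,0,0],[0,-0.2,0,0,0,0,0]]]'
python3 -m jog '[[[0,0,0,0,0,0,0]]]'
python3 -c "
from h import *
plan(498.5,-412.2,110,1)
im,d=snapshot('wrist');save('w4',im)"
```

```text
time: 20.48
tool_pos: [432.9, 384.1, 230.9]
tcp_rot: [-180.0, -0.0, 11.4]
ft_force: [0.2, -0.1, -1.7]
finger_gap: 19.0
time: 20.6
tool_pos: [433.9, 382.3, 230.5]
tcp_rot: [-180.0, -0.0, 11.3]
ft_force: [-0.6, -0.5, -2.6]
finger_gap: 19.1
t 20.6 pose [433.9 382.3 230.5] [-180.    -0.    11.3] F [-0.6 -0.5 -2.6] gap 19.1 j6 115.0
 -> turn z 0.0286 then dx,dy,dz units [ 1.014 15.909  2.409]
```

View pics/w4.png

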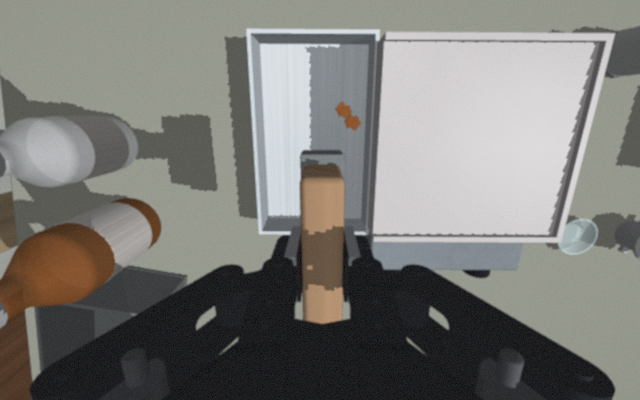

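All three chips are in the tray: two at (343,110) and (352,122) here, and the third in the last top view. The plate is bare. Now the scraper goes back to the mat.

```bash
python3 -m jog '[[[0,0.4,0,0,0,0,0],[-0.1,0.9,0,0,0,0,0],[-0.1,0.95,0,0,0,0,0],[-0.1,0.95,0,0,0,0,0],[-0.1,0.95,0,0,0,0,0],[-0.1,0.95,0,0,0,0,0],[-0.1,0.95,0,0,0,0,0],[-0.1,0.95,0,0,0,0,0],[-0.1,0.95,0,0,0,0,0],[-0.1,0.95,0,0,0,0,0],[-0.1,0.95,0,0,0,0,0],[-0.1,0.95,0,0,0,0,0]]]'
python3 -m jog '[[[-0.1,0.95,0,0,0,0,0],[-0.1,0.95,0.2,0,0,0,0],[-0.2,0.95,0.4,0,0,0,0],[-0.2,0.95,0.5,0,0,0,0],[-0.15,0.6,0.5,0,0,0,0],[0,0.2,0.4,0,0,0,0],[0,0,0,0,0,0,0],[0,0,0,0,0,0,0]]]'
python3 -c "
from h import *
plan(498.5,-412.2,34,11.3)"
```

```text
time: 22.15
tool_pos: [484.2, -161.9, 230.1]
tcp_rot: [180.0, -0.0, 11.1]
ft_force: [0.2, 0.3, -1.1]
finger_gap: 19.1
time: 23.15
tool_pos: [493.7, -391.2, 130.9]
tcp_rot: [180.0, -0.0, 11.2]
ft_force: [0.6, 0.1, -0.5]
finger_gap: 18.9
t 23.15 pose [ 493.7 -391.2  130.9] [180.   -0.   11.2] F [ 0.6  0.1 -0.5] gap 18.9 j6 35.7
 -> turn z -0.0002 then dx,dy,dz units [0.011 0.431 1.938]
```

```bash
python3 -m jog '[[[0,0.3,0.3,0,0,0,0],[0.01,0.13,0.6,0,0,0,0],[0,0,0.6,0,0,0,0],[0,0,0.3,0,0,0,0],[0,0,0.1,0,0,0,0],[0,0,0,0,0,0,0],[0,0,0,0,0,0,0]]]'
python3 -m jog '[[[0,0,0.04,0,0,0,0],[0,0,0,0,0,0,0]]]'
```

```text
time: 24.02
tool_pos: [499.1, -413.3, 36.5]
tcp_rot: [179.9, -0.1, 11.2]
ft_force: [0.0, -0.1, -1.0]
finger_gap: 19.1
time: 24.28
tool_pos: [498.3, -412.7, 33.0]
tcp_rot: [180.0, -0.0, 11.2]
ft_force: [-0.0, -0.2, -1.5]
finger_gap: 18.9
```

```bash
python3 -m jog '[[[0,0,0.01,0,0,0,0],[0,0,0,0,0,0,0.5],[0,0,0,0,0,0,1],[0,0,0,0,0,0,1],[0,0,0,0,0,0,1],[0,0,0,0,0,0,1],[0,0,-0.3,0,0,0,1],[0,0,-0.7,0,0,0,1],[0,0,-0.8,0,0,0,1],[0,0,-0.6,0,0,0,1]]]'
python3 -c "
from h import *
plan(420.9,-279.5,160,-47.3)"
```

```text
time: 25.52
tool_pos: [498.9, -413.3, 155.9]
tcp_rot: [179.9, -0.1, 11.2]
ft_force: [-0.5, -0.6, -0.3]
finger_gap: 85.1
t 25.525 pose [ 498.9 -413.3  155.9] [ 1.799e+02 -1.000e-01  1.120e+01] F [-0.5 -0.6 -0.3] gap 85.1 j6 34.6
 -> turn z 0.1625 then dx,dy,dz units [-3.023 -0.668 -0.082]
```

```bash
python3 -m jog '[[[0,0,-0.1,0,0,0.0271,1],[0,0,0,0,0,0.0271,1],[0,0,0,0,0,0.0271,1],[0,0,0,0,0,0.0271,1],[0,0,0,0,0,0.0271,1],[0,0,0,0,0,0.027,1],[-0.6,-0.15,0,0,0,0,1],[-0.9,-0.2,0,0,0,0,1],[-0.9,-0.2,0,0,0,0,1],[-0.6,-0.12,0.1,0,0,0,1],[0,0,0,0,0,0,1],[0,0,0,0,0,0,1]]]'
cat >> h.py <<'E'
def handles(cam="wrist",name=None):
    P=camera_params(cam);im,d=snapshot(cam)
    if name: save(name,im)
    C=cloud(cam,d);H=C[...,2]
    for lo,hi,z in((56,82,68),):
        m=((H>lo)&(H<hi)&(im.max(2)<75)).astype(np.uint8)
        for k in cv2.findContours(m,0,1)[0]:
            if cv2.contourArea(k)<60: continue
            w=np.array([ray(cam,*p[0],z,P)[:2] for p in k],np.float32);r=cv2.minAreaRect(w)
            a=r[2] if r[1][0]>r[1][1] else r[2]-90
            print("px",k[:,0].mean(0).round(),"c",np.round(r[0],1),"sz",np.round(r[1],1),"long ang",round(a,1))
    return im,d,C
E
python3 -c "
from h import *
handles('wrist','w5');handles('top')
plan(420.9,-279.5,42,-47.3)"
```

```text
time: 27.02
tool_pos: [421.8, -280.5, 153.6]
tcp_rot: [-180.0, -0.1, -47.3]
ft_force: [-0.7, -0.6, 0.1]
finger_gap: 85.6
px [254. 269.] c [ 420.8 -185.8] sz [46.4 17.5] long ang 66.2
px [322. 197.] c [ 420.2 -280.7] sz [12.1 43.9] long ang -47.7
px [ 57. 393.] c [ 38.8 635.6] sz [130.4  56.9] long ang 65.0
px [ 93. 378.] c [ 78.8 548.7] sz [15.1 97.4] long ang -0.0
t 27.125 pose [ 421.8 -280.7  153.2] [-1.80e+02 -1.00e-01 -4.73e+01] F [ 0.1 -0.4  0.3] gap 85.5 j6 97.9
 -> turn z -0.0 then dx,dy,dz units [-0.03  -0.004  2.224]
```

View pics/w5.png

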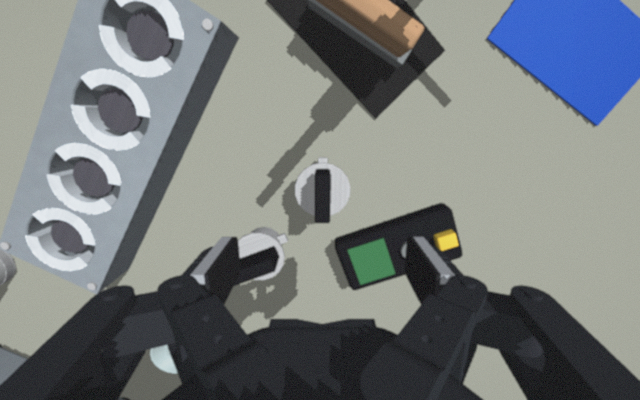

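Wrist view: the plug C handle is at (322,197), aligned and midway between the fingers. Thermometer (400,245) and plug B (260,255) are off the closing path with the jaws half open.

```bash
python3 -m jog '[[[-0.02,0,0.3,0,0,0,0.5],[0,0,0.6,0,0,0,0.5],[0,0,0.7,0,0,0,0.5],[0,0,0.4,0,0,0,0.5],[0,0,0.2,0,0,0,0.5],[0,0,0,0,0,0,0.5],[0,0,0,0,0,0,0],[0,0,0,0,0,0,0],[0,0,0,0,0,0,0],[0,0,0,0,0,0,0]]]' 100
python3 -m jog '[[[0,0,-0.3,0,0,0,0],[0,0,-0.7,0,0,0,0],[0,0,-0.9,0,0,-0.0275,0],[0,0,-0.6,0,0,-0.0275,0],[0,0,0,0,0,-0.0275,0],[0,0,0,0,0,-0.0275,0],[0,0,0,0,0,-0.0275,0],[0,0,0,0,0,-0.0258,0],[0,0,0,0,0,0,0]]]'
python3 -c "
from h import *
plan(616.5,-281.6,140,11.5)"
```

```text
time: 28.38
tool_pos: [421.4, -279.8, 43.7]
tcp_rot: [-180.0, -0.2, -47.3]
ft_force: [1.1, 0.1, 4.8]
finger_gap: 12.2
time: 29.5
tool_pos: [420.2, -278.8, 167.8]
tcp_rot: [-180.0, -0.0, 11.4]
ft_force: [-0.5, 0.0, -2.1]
finger_gap: 12.2
t 29.5 pose [ 420.2 -278.8  167.8] [-180.    -0.    11.4] F [-0.5  0.  -2.1] gap 12.2 j6 39.2
 -> turn z -0.0001 then dx,dy,dz units [3.835 0.838 0.555]
```

```bash
python3 -m jog '[[[0.4,0.1,0,0,0,0,0],[0.8,0.25,0,0,0,0,0],[0.8,0.25,0,0,0,0,0],[0.4,0.24,0,0,0,0,0],[0,0,0,0,0,0,0],[0,0,0,0,0,0,0]]]'
cat >> h.py <<'E'
def ports(cam="wrist",name=None):
    P=camera_params(cam);im,d=snapshot(cam)
    if name: save(name,im)
    C=cloud(cam,d);H=C[...,2]
    m=((np.abs(H-50)<9)&(im.min(2)>185)).astype(np.uint8)   # white ring
    m=cv2.morphologyEx(m,cv2.MORPH_CLOSE,np.ones((13,13)))
    for k in cv2.findContours(m,0,1)[0]:
        if cv2.contourArea(k)<500: continue
        w=np.array([ray(cam,*p[0],50,P)[:2] for p in k],np.float32)
        c,r=cv2.minEnclosingCircle(w);e=cv2.fitEllipse(w)
        print("ring px",k[:,0].mean(0).round(),"circ",np.round(c,1),round(r,1),"ell",np.round(e[0],1),np.round(e[1],1),"z",H[m>0].mean().round(1))
    return im,d,C
E
python3 -c "
from h import *
plan(616.5,-281.6,140,11.5)
ports('wrist','w6');print('top');ports('top')"
```

```text
time: 30.25
tool_pos: [545.7, -295.9, 167.1]
tcp_rot: [-180.0, 0.0, 11.4]
ft_force: [-0.1, 0.7, -1.4]
finger_gap: 12.0
t 30.25 pose [ 545.7 -295.9  167.1] [-180.     0.    11.4] F [-0.1  0.7 -1.4] gap 12.0 j6 45.4
 -> turn z -0.0003 then dx,dy,dz units [1.445 0.002 0.542]
ring px [343. 109.] circ [ 616.3 -293.3] 30.1 ell [ 617.7 -298.2] [27.7 55.3] z 51.8
ring px [202. 108.] circ [ 593.3 -177. ] 37.6 ell [ 593.5 -177.2] [57.4 64.6] z 51.8
ring px [57. 94.] circ [583.2 -48.4] 17.7 ell [581.6 -50.3] [16.5 34.6] z 51.8
ring px [281. 108.] circ [ 607.3 -245.7] 37.6 ell [ 607.4 -245.6] [56.7 64.9] z 51.8
ring px [126. 104.] circ [ 579.6 -108. ] 37.7 ell [ 585.9 -111.3] [47.2 66. ] z 51.8
top
ring px [351. 183.] circ [ 608.  -169.5] 130.8 ell [ 598.5 -179.8] [ 50.5 284.9] z 60.1
ring px [191. 103.] circ [854.  301.7] 136.0 ell [855.4 300.8] [208.3 228.6] z 60.1
```

View pics/w6.png

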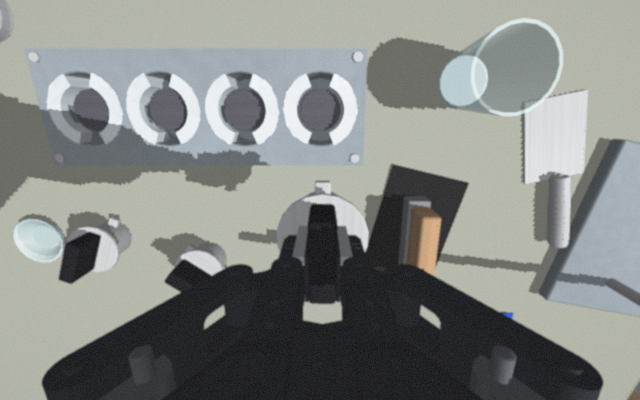

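The view shows the ports at (83,109), (162,109), (242,108) and (320,108), with slots vertical in the picture. The held plug's front lug is at (322,185) and its flange front at (322,196). I cast those points to get the plug-axis offset and the port centres.

Run:
```python
from h import *
im=cv2.imread("pics/w6.png")[...,::-1];P=camera_params("wrist");s=telemetry.sense();tcp=s["tool_pos"]
a=np.radians(11.4);X=np.array([np.cos(a),np.sin(a)])
m=(im.min(2)>190).astype(np.uint8)
from scipy.optimize import least_squares
cs=[]
for u,v in((83,109),(162,109),(242,108),(320,108)):
    q=np.argwhere(m[v-45:v+46,u-40:u+41])[:,::-1]+[u-40,v-45]
    w=np.array([ray("wrist",*p,50,P)[:2] for p in q]);c=ray("wrist",u,v,50,P)[:2]
    r=np.hypot(*(w-c).T);w=w[r<36]
    # outer boundary points: farthest per angle bin
    for _ in range(4):
        d=w-c;r=np.hypot(*d.T);b=(np.degrees(np.arctan2(d[:,1],d[:,0]))//10).astype(int)
        o=np.array([w[b==k][r[b==k].argmax()] for k in set(b) if r[b==k].max()>26])
        f=least_squares(lambda t:np.hypot(o[:,0]-t[0],o[:,1]-t[1])-t[2],[*c,32],loss="soft_l1");c=f.x[:2]
    print(u,"centre",f.x.round(1),len(o));cs.append(c)
cs=np.array(cs);d=cs[0]-cs[3];print("span",np.hypot(*d),"yaw",np.degrees(np.arctan2(-d[0],d[1])),"steps",np.hypot(*np.diff(cs,axis=0).T))
g=im[170:215,270:375].astype(int);print(g[:,52].mean(1).round().tolist());print("row 192",im[192,270:375].mean(1).round().astype(int)[::3].tolist())
bz=tcp[2]-43.7
for v in(180,181,182,183): print("lugtip",v,(ray("wrist",322,v,bz+14,P)[:2]-28*X-tcp[:2]).round(1))
for v in(193,194,195,196): print("flange",v,(ray("wrist",322,v,bz+38,P)[:2]-27*X-tcp[:2]).round(1))
```

```text
83 centre [572.7 -73.6  32.9] 19
162 centre [ 586.3 -142.1   33.1] 29
242 centre [ 599.9 -211.6   33.1] 30
320 centre [ 614.  -280.2   33.4] 28
span 210.73014044899628 yaw 11.324367268212704 steps [69.86928122 70.72254374 70.14015525]
[181.0, 182.0, 178.0, 179.0, 179.0, 181.0, 184.0, 180.0, 181.0, 176.0, 148.0, 122.0, 156.0, 198.0, 213.0, 212.0, 209.0, 199.0, 186.0, 177.0, 158.0, 130.0, 119.0, 123.0, 167.0, 205.0, 218.0, 215.0, 217.0, 216.0, 216.0, 217.0, 213.0, 175.0, 107.0, 41.0, 35.0, 20.0, 27.0, 29.0, 15.0, 17.0, 29.0, 18.0, 29.0]
row 192 [180, 181, 182, 179, 181, 178, 181, 183, 179, 181, 180, 179, 183, 169, 137, 119, 127, 121, 136, 218, 191, 149, 177, 180, 180, 181, 181, 180, 181, 179, 180, 178, 181, 178, 181]
lugtip 180 [-1.5 -0.2]
lugtip 181 [-2.1 -0.4]
lugtip 182 [-2.8 -0.5]
lugtip 183 [-3.4 -0.6]
flange 193 [-2.2 -0.4]
flange 194 [-2.7 -0.5]
flange 195 [-3.3 -0.6]
flange 196 [-3.9 -0.7]
```

Wrist-relative and top-view estimates agree on the target TCP: about (616.7,-280) versus (616.5,-281.6). Move over port 4.

```bash
python3 -m jog '[[[0.5,0.01,0,0,0,-0.0002,0],[0.6,0,0.2,0,0,0,0],[0.35,0,0.6,0,0,0,0],[0,-0.01,0.4,0,0,0,0],[0,0,0,0,0,0,0],[0,0,0,0,0,0,0]]]'
python3 -c "
from h import *
plan(616.6,-280.1,95,11.4)"
```

```text
time: 31.1
tool_pos: [617.0, -282.3, 108.4]
tcp_rot: [180.0, -0.0, 11.5]
ft_force: [-0.0, 0.6, -1.3]
finger_gap: 12.3
t 31.1 pose [ 617.  -282.3  108.4] [180.   -0.   11.5] F [-0.   0.6 -1.3] gap 12.3 j6 49.6
 -> turn z 0.0003 then dx,dy,dz units [ 0.001 -0.044  0.268]
```

```bash
python3 -m jog '[[[0,-0.044,0.1,0,0,0,0],[0,0,0.15,0,0,0,0],[0,0,0,0,0,0,0],[0,0,0,0,0,0,0]]]'
python3 -m jog '[[[0,0,0.06,0,0,0,0],[0,0,0.06,0,0,0,0],[0,0,0,0,0,0,0]]]'
python3 -m jog '[[[0,0,0.06,0,0,0,0],[0,0,0,0,0,0,0]]]'
```

```text
time: 31.6
tool_pos: [616.9, -279.5, 94.7]
tcp_rot: [-180.0, 0.0, 11.6]
ft_force: [0.1, 0.1, -1.5]
finger_gap: 12.5
time: 31.98
tool_pos: [616.7, -279.3, 88.2]
tcp_rot: [-180.0, 0.0, 11.6]
ft_force: [0.2, 0.2, -1.5]
finger_gap: 12.0
time: 32.22
tool_pos: [616.7, -279.4, 85.4]
tcp_rot: [-180.0, 0.0, 11.6]
ft_force: [-0.5, 0.8, -1.4]
finger_gap: 11.6
```

It is in with no side force. Push against the spring.

```bash
python3 -m jog '[[[0,0,0.08,0,0,0,0],[0,0,0.1,0,0,0,0],[0,0,0.1,0,0,0,0],[0,0,0,0,0,0,0]]]'
python3 -m jog '[[[0,0,0.08,0,0,0,0],[0,0,0.06,0,0,0,0],[0,0,0,0,0,0,0],[0,0,0,0,0,0,0]]]'
```

```text
time: 32.72
tool_pos: [617.1, -279.6, 71.7]
tcp_rot: [180.0, -0.0, 11.6]
ft_force: [0.1, -0.3, 2.8]
finger_gap: 12.4
time: 33.22
tool_pos: [617.2, -279.7, 65.2]
tcp_rot: [180.0, -0.0, 11.6]
ft_force: [0.0, -1.3, 4.0]
finger_gap: 12.2
```

```bash
python3 -m jog '[[[0,0,0.04,0,0,0,0],[0,0,0,0,0,0,0],[0,0,0,0,0,0,0]]]'
python3 -m jog '[[[0,0,0,0,0,0.02,0],[0,0,0,0,0,0.02,0],[0,0,0,0,0,0.02,0],[0,0,0,0,0,0,0]]]'
```

```text
time: 33.6
tool_pos: [617.2, -279.7, 63.1]
tcp_rot: [180.0, -0.0, 11.6]
ft_force: [1.5, -0.3, 5.2]
finger_gap: 12.0
time: 34.1
tool_pos: [616.9, -279.4, 62.9]
tcp_rot: [-180.0, 0.0, -10.1]
ft_force: [-0.9, -0.4, 6.1]
finger_gap: 12.0
```

```bash
python3 -m jog '[[[0,0,0,0,0,0.028,0],[0,0,0,0,0,0.028,0],[0,0,0,0,0,0.028,0],[0,0,0,0,0,0.028,0],[0,0,0,0,0,0.028,0],[0,0,0,0,0,0.028,0],[0,0,0,0,0,0,0]]]'
python3 -c "
from h import *
s=telemetry.sense();print(s['wrist_torque'].round(2),s['joint_pos'][5])"
```

```text
time: 34.98
tool_pos: [616.8, -279.5, 62.9]
tcp_rot: [180.0, 0.0, -70.7]
ft_force: [0.0, -0.2, 5.4]
finger_gap: 12.6
[-0.   -0.02 -0.05] 131.9553719908743
```

Turned 82°. Let it rise into its seat while still held, then release.

```bash
python3 -m jog '[[[0,0,-0.08,0,0,0,0],[0,0,-0.08,0,0,0,0],[0,0,0,0,0,0,0],[0,0,0,0,0,0,0.3],[0,0,0,0,0,0,0.6],[0,0,0,0,0,0,0.6],[0,0,0,0,0,0,0.6],[0,0,-0.4,0,0,0,0.6],[0,0,-0.8,0,0,0,0.6],[0,0,-0.8,0,0,0,0.6]]]'
python3 -c "
from h import *
im,d,C=handles('wrist')
print(telemetry.sense()['tool_pos'])
handles('top')
plan(421,-184,150,64.5)
plan(421,-184,150,-115.5)"
```

```text
time: 36.22
tool_pos: [617.1, -279.6, 173.4]
tcp_rot: [-180.0, -0.0, -70.5]
ft_force: [1.3, 0.5, 0.1]
finger_gap: 51.5
[ 619.81350228 -281.0111044   181.17143654]
px [ 62. 396.] c [ 35.  627.9] sz [117.6   8.3] long ang 89.9
px [ 93. 345.] c [156.9 548.9] sz [157.2  37.1] long ang 9.7
t 36.325 pose [ 620.3 -281.3  179.8] [-179.5   -0.5  -70.5] F [-0.  -0.6  0.4] gap 51.5 j6 131.8
 -> turn z -0.375 then dx,dy,dz units [ 0.04  -4.436  0.595]
t 36.325 pose [ 620.3 -281.3  179.8] [-179.5   -0.5  -70.5] F [-0.  -0.6  0.4] gap 51.5 j6 131.8
 -> turn z 0.125 then dx,dy,dz units [-0.04   4.436  0.595]
```

```bash
python3 -m jog '[[[-0.4,0.4,0,0,0,0,1],[-0.7,0.7,0,0,0,0,1],[-0.8,0.8,0,0,0,0,1],[-0.8,0.75,0,0,0,0,1],[-0.46,0.45,0,0,0,0,1],[0,0,0,0,0,-0.029,1],[0,0,0,0,0,-0.029,1],[0,0,0,0,0,-0.029,1],[0,0,0,0,0,-0.029,1],[0,0,0,0,0,-0.029,1],[0,0,0,0,0,-0.029,1],[0,0,0,0,0,-0.029,1]]]'
python3 -m jog '[[[0,0,0.2,0,0,-0.029,1],[0,0,0.2,0,0,-0.029,1],[0,0,0.2,0,0,-0.029,1],[0,0,0,0,0,-0.029,1],[0,0,0,0,0,-0.029,1],[0,0,0,0,0,-0.027,1],[0,0,0,0,0,0,1],[0,0,0,0,0,0,1]]]'
python3 -c "
from h import *
handles('wrist','w7');
plan(421,-184,44,64.5)
im,d=snapshot('top');C=cloud('top',d);q=C[150:215,380:420].reshape(-1,3);q=q[(q[:,2]>85)&(q[:,2]<115)];print(len(q),q.mean(0))
"
```

```text
time: 37.83
tool_pos: [418.4, -182.4, 171.9]
tcp_rot: [180.0, -0.1, 2.9]
ft_force: [0.1, 0.4, 0.0]
finger_gap: 85.6
time: 38.83
tool_pos: [418.3, -182.4, 141.3]
tcp_rot: [180.0, 0.0, 64.3]
ft_force: [0.0, 0.0, 0.5]
finger_gap: 85.5
px [593. 203.] c [ 619.7 -283. ] sz [18.7 54.8] long ang -71.1
px [324. 196.] c [ 419.5 -179.8] sz [44.  12.3] long ang 64.8
px [263.  59.] c [424.4 -69.3] sz [15.9 43.2] long ang -11.4
t 38.875 pose [ 418.2 -182.4  141.2] [180.    0.   64.3] F [0.7 0.6 0.7] gap 85.7 j6 -4.3
 -> turn z -0.0005 then dx,dy,dz units [-0.006  0.064  1.944]
87 [ 615.94844682 -278.68182573   97.19746559]
```

View pics/w7.png

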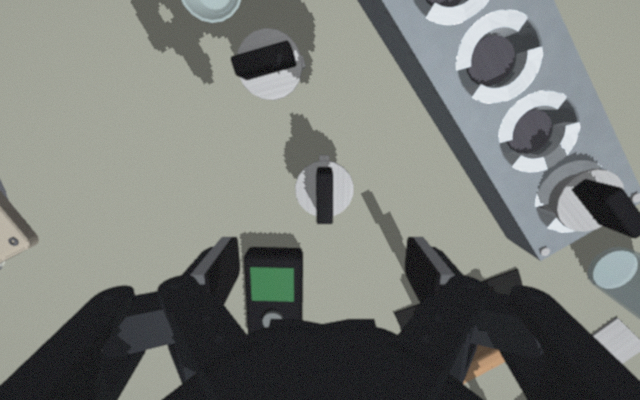

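Plug C reads as locked (handle top about 97 mm including the known +1–2 mm depth bias, angle -71°). Plug B's handle is at (324,196), aligned, and the thermometer is well behind. Grasp.

```bash
python3 -m jog '[[[0.04,0,0.3,0,0,0,0.5],[0,0,0.5,0,0,0,0.5],[0,0,0.6,0,0,0,0.5],[0,0,0.35,0,0,0,0.5],[0,0,0.2,0,0,0,0.5],[0,0,0,0,0,0,0.5],[0,0,0,0,0,0,0],[0,0,0,0,0,0,0],[0,0,0,0,0,0,0],[0,0,0,0,0,0,0]]]' 100
python3 -m jog '[[[0,0,-0.3,0,0,0,0],[0,0,-0.7,0,0,0,0],[0,0,-0.9,0,0,0.029,0],[0,0,-0.6,0,0,0.029,0],[0,0,0,0,0,0.029,0],[0,0,0,0,0,0.029,0],[0,0,0,0,0,0.0308,0],[0,0,0,0,0,0,0],[0,0,0,0,0,0,0]]]'
python3 -c "
from h import *
plan(602.9,-211.1,100,11.5)"
```

```text
time: 40.17
tool_pos: [419.8, -181.0, 44.3]
tcp_rot: [179.9, 0.0, 64.5]
ft_force: [-0.7, -0.2, 6.0]
finger_gap: 11.9
time: 41.3
tool_pos: [418.8, -180.4, 168.5]
tcp_rot: [-180.0, 0.0, 12.2]
ft_force: [0.9, 0.1, -0.7]
finger_gap: 12.0
t 41.3 pose [ 418.8 -180.4  168.5] [-180.     0.    12.2] F [ 0.9  0.1 -0.7] gap 12.0 j6 48.0
 -> turn z 0.002 then dx,dy,dz units [3.485 1.335 1.37 ]
```

```bash
python3 -m jog '[[[0.4,0.2,0,0,0,0.002,0],[0.7,0.4,0,0,0,0,0],[0.7,0.4,0,0,0,0,0],[0.24,0.3,0,0,0,0,0],[0,0.03,0.02,0,0,0,0],[0,0,0,0,0,0,0],[0,0,0,0,0,0,0]]]'
cat >> h.py <<'E'
from scipy.optimize import least_squares
def held(pu,pv,name):
    P=camera_params("wrist");s=telemetry.sense();tcp=s["tool_pos"];im,_=snapshot("wrist");save(name,im)
    a=np.radians(s["tcp_rot"][2]);X=np.array([np.cos(a),np.sin(a)]);Y=np.array([X[1],-X[0]])
    m=im.min(2)>190;c=ray("wrist",pu,pv,50,P)[:2]
    q=np.argwhere(m[pv-45:pv+46,pu-45:pu+46])[:,::-1]+[pu-45,pv-45]
    w=np.array([ray("wrist",*p,50,P)[:2] for p in q])
    for _ in range(5):
        d=w-c;r=np.hypot(*d.T);k=r<36;b=(np.degrees(np.arctan2(d[:,1],d[:,0]))//10).astype(int)
        o=np.array([w[k&(b==j)][r[k&(b==j)].argmax()] for j in set(b[k]) if r[k&(b==j)].max()>26])
        f=least_squares(lambda t:np.hypot(o[:,0]-t[0],o[:,1]-t[1])-t[2],[*c,33],loss="soft_l1");c=f.x[:2]
    print("ring",f.x.round(1),len(o),"rel TCP along x,y",((c-tcp[:2])@X).round(1),((c-tcp[:2])@Y).round(1))
    bz=tcp[2]-43.7;col=im[:,314:331].mean((1,2))
    print("col 170-205",col[170:206].round().astype(int).tolist())
    for v in(180,182,184): print("lugtip",v,round((ray("wrist",322,v,bz+14,P)[:2]-tcp[:2])@X-28,1))
    for v in(193,195,197): print("flange",v,round((ray("wrist",322,v,bz+38,P)[:2]-tcp[:2])@X-27,1))
    r=im[186:190,295:350].mean((0,2));print("lug row 295..",r.round().astype(int).tolist())
E
python3 -c "
from h import *
held(320,108,'w8')
plan(602.9,-211.1,100,11.5)"
```

```text
time: 42.18
tool_pos: [531.4, -225.1, 167.3]
tcp_rot: [-180.0, 0.0, 11.3]
ft_force: [-0.8, 0.1, -1.5]
finger_gap: 12.3
ring [ 600.4 -211.4   33.7] 25 rel TCP along x,y 70.3 0.1
col 170-205 [188, 187, 188, 187, 187, 188, 187, 187, 177, 153, 147, 179, 208, 214, 214, 213, 201, 183, 174, 174, 166, 145, 139, 168, 207, 221, 221, 220, 218, 211, 196, 173, 132, 69, 26, 26]
lugtip 180 -1.5
lugtip 182 -2.8
lugtip 184 -4.1
flange 193 -2.2
flange 195 -3.4
flange 197 -4.5
lug row 295.. [187, 188, 188, 186, 187, 188, 188, 188, 187, 186, 186, 188, 189, 187, 187, 188, 188, 187, 186, 172, 150, 147, 152, 152, 152, 150, 149, 161, 180, 206, 219, 223, 224, 227, 229, 218, 190, 185, 187, 187, 188, 187, 187, 188, 186, 188, 188, 188, 188, 187, 188, 188, 187, 188, 187]
t 42.225 pose [ 531.6 -225.1  167.4] [-180.     0.    11.3] F [-0.1 -0.  -1.1] gap 11.9 j6 50.6
 -> turn z -0.0005 then dx,dy,dz units [1.454 0.01  1.349]
```

View pics/w8.png

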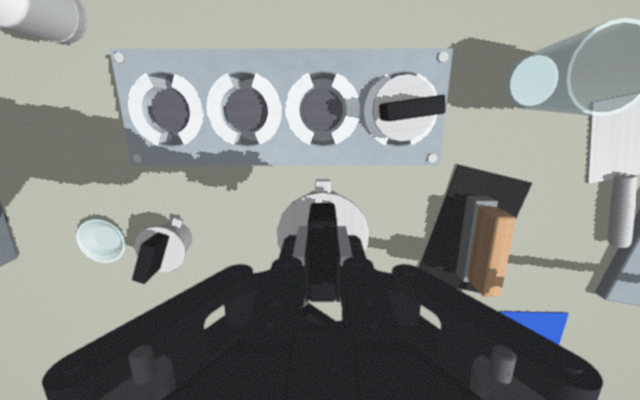

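Same geometry as before: ring 70.3 mm ahead and 0.1 mm aside, plug offset -2.4, and plug C seen locked at (412,107). Insert in port 3.

```bash
python3 -m jog '[[[0.5,0,0,0,0,-0.0003,0],[0.6,0,0.2,0,0,0,0],[0.352,0,0.6,0,0,0,0],[0,0,0.4,0,0,0,0],[0,0,0,0,0,0,0],[0,0,0,0,0,0,0],[0,0,0,0,0,0,0]]]'
python3 -c "
from h import *
plan(602.9,-211.0,95,11.4)"
```

```text
time: 43.1
tool_pos: [603.8, -211.9, 109.1]
tcp_rot: [179.9, -0.1, 11.4]
ft_force: [-0.5, -0.3, -0.4]
finger_gap: 12.3
t 43.1 pose [ 603.8 -211.9  109.1] [ 1.799e+02 -1.000e-01  1.140e+01] F [-0.5 -0.3 -0.4] gap 12.3 j6 54.7
 -> turn z -0.0001 then dx,dy,dz units [-0.014 -0.02   0.282]
```

```bash
python3 -m jog '[[[-0.01,-0.02,0.1,0,0,0,0],[0,0,0.15,0,0,0,0],[0,0,0,0,0,0,0],[0,0,0,0,0,0,0]]]'
python3 -m jog '[[[0,0,0.06,0,0,0,0],[0,0,0.06,0,0,0,0],[0,0,0,0,0,0,0]]]'
python3 -m jog '[[[0,0,0.06,0,0,0,0],[0,0,0,0,0,0,0]]]'
```

```text
time: 43.6
tool_pos: [602.4, -210.3, 94.6]
tcp_rot: [-180.0, 0.0, 11.4]
ft_force: [-0.3, -0.6, -0.9]
finger_gap: 12.1
time: 43.98
tool_pos: [602.3, -210.2, 88.3]
tcp_rot: [-180.0, 0.0, 11.4]
ft_force: [-0.7, 0.3, -1.5]
finger_gap: 12.1
time: 44.22
tool_pos: [602.3, -210.2, 85.4]
tcp_rot: [-180.0, 0.0, 11.4]
ft_force: [-0.7, 0.4, -0.4]
finger_gap: 11.6
```

```bash
python3 -m jog '[[[0,0,0.08,0,0,0,0],[0,0,0.1,0,0,0,0],[0,0,0.1,0,0,0,0],[0,0,0,0,0,0,0]]]'
python3 -m jog '[[[0,0,0.08,0,0,0,0],[0,0,0.08,0,0,0,0],[0,0,0,0,0,0,0],[0,0,0,0,0,0,0]]]'
```

```text
time: 44.72
tool_pos: [602.8, -210.5, 71.8]
tcp_rot: [180.0, -0.0, 11.4]
ft_force: [0.0, 0.5, 2.3]
finger_gap: 12.0
time: 45.22
tool_pos: [602.9, -210.5, 64.1]
tcp_rot: [180.0, -0.0, 11.4]
ft_force: [0.8, 0.1, 4.9]
finger_gap: 11.9
```

```bash
python3 -m jog '[[[0,0,0.02,0,0,0,0],[0,0,0,0,0,0,0]]]'
python3 -m jog '[[[0,0,0,0,0,0.02,0],[0,0,0,0,0,0.02,0],[0,0,0,0,0,0.02,0],[0,0,0,0,0,0.0,0]]]'
python3 -m jog '[[[0,0,0,0,0,0.028,0],[0,0,0,0,0,0.028,0],[0,0,0,0,0,0.028,0],[0,0,0,0,0,0.028,0],[0,0,0,0,0,0.028,0],[0,0,0,0,0,0.028,0],[0,0,0,0,0,0,0]]]'
python3 -c "
from h import *
s=telemetry.sense();print(s['wrist_torque'].round(2),s['joint_pos'][5])"
```

```text
time: 45.48
tool_pos: [602.9, -210.5, 63.2]
tcp_rot: [180.0, -0.0, 11.4]
ft_force: [0.0, 0.1, 6.1]
finger_gap: 12.1
time: 45.98
tool_pos: [602.7, -210.4, 63.1]
tcp_rot: [180.0, -0.0, -10.3]
ft_force: [0.4, 0.2, 5.2]
finger_gap: 11.8
time: 46.85
tool_pos: [602.9, -210.3, 63.2]
tcp_rot: [-180.0, -0.0, -70.9]
ft_force: [-0.5, 0.7, 5.0]
finger_gap: 11.8
[ 0.15 -0.09  0.03] 137.0119404799642
```

```bash
python3 -m jog '[[[0,0,-0.08,0,0,0,0],[0,0,-0.08,0,0,0,0],[0,0,0,0,0,0,0],[0,0,0,0,0,0,0.3],[0,0,0,0,0,0,0.6],[0,0,0,0,0,0,0.6],[0,0,0,0,0,0,0.6],[0,0,-0.4,0,0,0,0.6],[0,0,-0.8,0,0,0,0.6],[0,0,-0.8,0,0,0,0.6],[0,0,0,0,0,0,0.6]]]'
python3 -m jog '[[[-0.5,0.3,0,0,0,0,0.6],[-0.8,0.5,0,0,0,0,0.6],[-0.9,0.6,0,0,0,0,0.6],[-0.9,0.6,0,0,0,0,0.6],[-0.7,0.44,0,0,0,0,0.6],[0,0,0.2,0,0,-0.0276,0.6],[0,0,0.2,0,0,-0.0276,0.6],[0,0,0.2,0,0,-0.0276,0.6],[0,0,0,0,0,-0.0276,0.6],[0,0,0,0,0,-0.0276,0.6],[0,0,0,0,0,-0.0276,0.6],[0,0,0,0,0,0,0.6]]]'
python3 -c "
from h import *
handles('wrist','w9');
plan(425.5,-69,44,-11.3)
im,d=snapshot('top');save('t4',im);C=cloud('top',d)
for k,(x,y) in enumerate(((617,-280),(603,-210.5))):
  q=C[150:215,300:420].reshape(-1,3);q=q[(q[:,2]>85)&(q[:,2]<115)&(np.hypot(q[:,0]-x,q[:,1]-y)<30)];print(len(q),q.mean(0))
"
```

```text
time: 48.22
tool_pos: [605.6, -211.6, 177.9]
tcp_rot: [-179.6, -0.4, -70.7]
ft_force: [0.7, 0.2, 0.3]
finger_gap: 51.3
time: 49.72
tool_pos: [424.6, -71.3, 141.1]
tcp_rot: [180.0, -0.0, -11.1]
ft_force: [0.5, 1.0, 0.8]
finger_gap: 51.2
px [317. 198.] c [426.1 -67.6] sz [12.3 44.1] long ang -11.0
t 49.775 pose [424.6 -71.3 141.1] [180.   -0.  -11.3] F [-0.8  0.4 -0.3] gap 51.1 j6 84.9
 -> turn z -0.0 then dx,dy,dz units [ 0.008 -0.05   1.941]
87 [ 616.03652439 -278.89225291   96.92152735]
88 [ 602.24291219 -210.53878613   96.46679472]
```

View pics/w9.png

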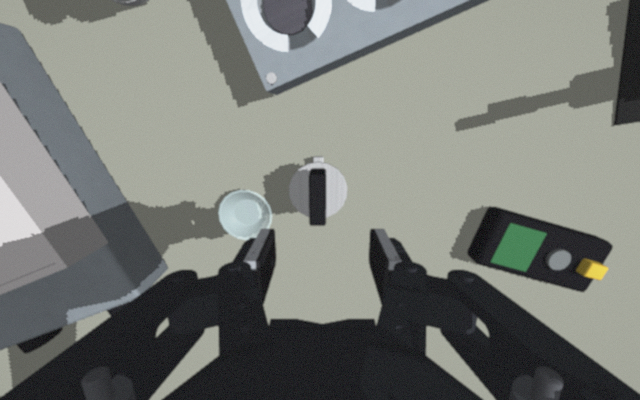

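Plug A has its handle at (317,198), about 4 mm aside of the jaws' centre. The dish at (245,215) is below finger level. Both locked plugs' tops read about 96.5 mm, as they should.

```bash
python3 -m jog '[[[0.015,-0.07,0.3,0,0,0,0.45],[0,0,0.5,0,0,0,0.45],[0,0,0.6,0,0,0,0.45],[0,0,0.35,0,0,0,0.45],[0,0,0.2,0,0,0,0.45],[0,0,0,0,0,0,0.45],[0,0,0,0,0,0,0],[0,0,0,0,0,0,0],[0,0,0,0,0,0,0],[0,0,0,0,0,0,0]]]' 100
python3 -m jog '[[[0,0,-0.3,0,0,0,0],[0,0,-0.7,0,0,0,0],[0,0,-0.9,0,0,0,0],[0,0,-0.6,0,0,-0.021,0],[0,0,0,0,0,-0.021,0],[0,0,0,0,0,-0.021,0],[0,0,0,0,0,0,0],[0,0,0,0,0,0,0]]]'
python3 -c "
from h import *
plan(520.5,-156,167.4,11.4)"
```

```text
time: 51.08
tool_pos: [427.0, -68.3, 44.3]
tcp_rot: [180.0, -0.1, -11.1]
ft_force: [-1.1, 0.0, 5.5]
finger_gap: 12.2
time: 52.08
tool_pos: [425.8, -68.0, 168.4]
tcp_rot: [-180.0, 0.0, 11.4]
ft_force: [0.2, -0.4, -1.6]
finger_gap: 11.9
t 52.075 pose [425.8 -68.  168.4] [-180.     0.    11.4] F [ 0.2 -0.4 -1.6] gap 11.9 j6 62.7
 -> turn z 0.0001 then dx,dy,dz units [1.508 2.1   0.02 ]
```

```bash
python3 -m jog '[[[0.3,0.4,0,0,0,0,0],[0.5,0.7,0,0,0,0,0],[0.4,0.6,0,0,0,0,0],[0.25,0.35,0,0,0,0,0],[0,0.05,0.02,0,0,0,0],[0,0,0,0,0,0,0],[0,0,0,0,0,0,0]]]'
python3 -c "
from h import *
held(320,108,'w10')
plan(589.1,-142.1,100,11.4)"
```

```text
time: 52.95
tool_pos: [517.6, -155.7, 167.2]
tcp_rot: [-180.0, 0.0, 11.6]
ft_force: [-0.4, -0.1, -1.9]
finger_gap: 11.9
ring [ 586.4 -142.8   33.6] 25 rel TCP along x,y 70.1 1.2
col 170-205 [180, 179, 179, 179, 179, 179, 179, 179, 180, 176, 153, 132, 161, 197, 209, 206, 195, 185, 184, 177, 161, 147, 138, 131, 145, 187, 211, 215, 215, 215, 214, 209, 188, 140, 75, 32]
lugtip 180 -1.5
lugtip 182 -2.8
lugtip 184 -4.1
flange 193 -2.2
flange 195 -3.4
flange 197 -4.5
lug row 295.. [179, 181, 179, 179, 180, 178, 180, 179, 178, 180, 178, 181, 180, 179, 179, 179, 179, 179, 176, 155, 136, 139, 145, 146, 160, 185, 201, 204, 209, 214, 216, 218, 219, 220, 204, 180, 177, 179, 180, 180, 179, 179, 180, 178, 180, 179, 179, 179, 180, 180, 179, 179, 180, 180, 179]
t 53.0 pose [ 517.7 -155.7  167.4] [-180.     0.    11.6] F [-0.8  0.2 -2. ] gap 11.7 j6 56.2
 -> turn z 0.0006 then dx,dy,dz units [1.453 0.016 1.347]
```

```bash
python3 -m jog '[[[0.5,0.02,0,0,0,0.0006,0],[0.6,0,0.2,0,0,0,0],[0.36,0,0.6,0,0,0,0],[0,0,0.4,0,0,0,0],[0,0,0,0,0,0,0],[0,0,0,0,0,0,0],[0,0,0,0,0,0,0]]]'
python3 -c "
from h import *
plan(589.4,-142.3,95,11.4)"
```

```text
time: 53.88
tool_pos: [590.5, -143.3, 109.0]
tcp_rot: [179.9, -0.1, 11.4]
ft_force: [-0.2, 0.4, -1.8]
finger_gap: 12.0
t 53.875 pose [ 590.5 -143.3  109. ] [ 1.799e+02 -1.000e-01  1.140e+01] F [-0.2  0.4 -1.8] gap 12.0 j6 60.2
 -> turn z -0.0001 then dx,dy,dz units [-0.017 -0.024  0.28 ]
```

```bash
python3 -m jog '[[[-0.01,-0.015,0.1,0,0,0,0],[0,0,0.15,0,0,0,0],[0,0,0,0,0,0,0],[0,0,0,0,0,0,0]]]'
python3 -m jog '[[[0,0,0.06,0,0,0,0],[0,0,0.06,0,0,0,0],[0,0,0,0,0,0,0]]]'
python3 -m jog '[[[0,0,0.06,0,0,0,0],[0,0,0,0,0,0,0]]]'
```

```text
time: 54.38
tool_pos: [589.1, -142.1, 94.6]
tcp_rot: [-180.0, 0.0, 11.4]
ft_force: [-0.0, -0.4, -2.1]
finger_gap: 12.3
time: 54.75
tool_pos: [589.0, -142.1, 88.3]
tcp_rot: [-180.0, 0.0, 11.4]
ft_force: [-0.7, 0.5, -2.5]
finger_gap: 12.2
time: 55.0
tool_pos: [589.0, -142.1, 85.4]
tcp_rot: [-180.0, 0.0, 11.4]
ft_force: [0.1, -0.7, -2.2]
finger_gap: 12.2
```

```bash
python3 -m jog '[[[0,0,0.08,0,0,0,0],[0,0,0.1,0,0,0,0],[0,0,0.1,0,0,0,0],[0,0,0,0,0,0,0]]]'
python3 -m jog '[[[0,0,0.08,0,0,0,0],[0,0,0.1,0,0,0,0],[0,0,0,0,0,0,0],[0,0,0,0,0,0,0]]]'
```

```text
time: 55.5
tool_pos: [589.5, -142.2, 71.8]
tcp_rot: [180.0, -0.0, 11.4]
ft_force: [-0.9, 0.1, 2.3]
finger_gap: 12.3
time: 56.0
tool_pos: [589.6, -142.2, 63.1]
tcp_rot: [180.0, -0.0, 11.4]
ft_force: [-1.1, 1.0, 4.6]
finger_gap: 12.1
```

```bash
python3 -m jog '[[[0,0,0,0,0,0.02,0],[0,0,0,0,0,0.02,0],[0,0,0,0,0,0.02,0],[0,0,0,0,0,0.0,0]]]'
python3 -m jog '[[[0,0,0,0,0,0.028,0],[0,0,0,0,0,0.028,0],[0,0,0,0,0,0.028,0],[0,0,0,0,0,0.028,0],[0,0,0,0,0,0.028,0],[0,0,0,0,0,0.028,0],[0,0,0,0,0,0,0]]]'
```

```text
time: 56.5
tool_pos: [589.8, -142.5, 63.4]
tcp_rot: [180.0, -0.1, -10.3]
ft_force: [0.6, -0.5, 5.3]
finger_gap: 11.4
time: 57.38
tool_pos: [589.5, -142.6, 63.2]
tcp_rot: [-180.0, -0.0, -70.9]
ft_force: [-0.8, -1.1, 5.5]
finger_gap: 11.8
```

```bash
python3 -m jog '[[[0,0,-0.08,0,0,0,0],[0,0,-0.08,0,0,0,0],[0,0,0,0,0,0,0],[0,0,0,0,0,0,0.3],[0,0,0,0,0,0,0.6],[0,0,0,0,0,0,0.6],[0,0,0,0,0,0,0.6],[0,0,-0.4,0,0,0,0.6],[0,0,-0.8,0,0,0,0.6],[0,0,-0.8,0,0,0,0.6],[0,0,0,0,0,0,0]]]'
python3 -m jog '[[[-0.5,-0.3,0,0,0,0,0],[-0.8,-0.5,0,0,0,0,0],[-0.9,-0.6,0,0,0,0,0],[-0.8,-0.5,0,0,0,0,0],[-0.45,-0.3,0,0,0,0,0],[0,0,0,0,0,0,0],[0,0,0,0,0,0,0]]]'
python3 -c "
from h import *
plan(639.4,55.6,112,-71)
im,d=snapshot('wrist');save('w11',im)
im2,d=snapshot('top');save('t5',im2);C=cloud('top',d)
for x,y in ((617,-280),(603,-210.5),(589,-142)):
  m=(C[...,2]>85)&(C[...,2]<115)&(np.hypot(C[...,0]-x,C[...,1]-y)<35);q=C[m];print(len(q),q.mean(0).round(1))
  k=np.argwhere(m)[:,::-1];w=np.array([ray('top',*p,96)[:2] for p in k],np.float32);print(cv2.minAreaRect(w))
"
```

```text
time: 58.75
tool_pos: [592.4, -143.2, 177.6]
tcp_rot: [-179.6, -0.3, -70.7]
ft_force: [0.3, 0.6, 1.1]
finger_gap: 34.3
time: 59.62
tool_pos: [630.0, 19.3, 170.9]
tcp_rot: [-178.7, 2.3, -67.0]
ft_force: [0.4, -0.8, 0.2]
finger_gap: -0.1
t 59.625 pose [630.   19.3 170.9] [-178.7    2.3  -67. ] F [ 0.4 -0.8  0.2] gap -0.1 j6 152.2
 -> turn z 0.0111 then dx,dy,dz units [-0.625 -0.414  1.177]
89 [ 615.8 -278.4   96.6]
((616.1033935546875, -278.35009765625), (15.419480323791504, 46.374534606933594), 20.57185173034668)
87 [ 602.3 -210.7   96.6]
((602.257080078125, -210.6992950439453), (15.420105934143066, 45.05448913574219), 19.395610809326172)
83 [ 589.1 -143.    97.3]
((589.1734619140625, -142.73785400390625), (15.068506240844727, 44.279388427734375), 19.382278442382812)
```

View pics/w11.png

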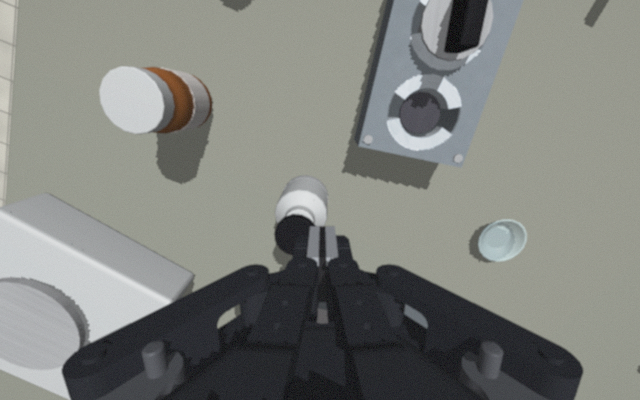

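All three handles are at about 97 mm, at 69–71° (82° from the slots), centred on ports 4, 3 and 2. The wrist joint came to its end, so I turn it back before pressing the pump, whose black head is at (294,232).

```bash
python3 -m jog '[[[0,0,0,0,0,-0.028,0],[0,0,0,0,0,-0.028,0],[0,0,0,0,0,-0.028,0],[0,0,0,0,0,-0.028,0],[0,0,0,0,0,-0.028,0],[0,0,0,0,0,-0.028,0],[0,0,0,0,0,0,0],[0,0,0,0,0,0,0]]]'
python3 -c "
from h import *
plan(639.4,55.6,112,-10)
im,d=snapshot('wrist');C=cloud('wrist',d);m=(abs(C[...,2]-105)<8)&(np.hypot(C[...,0]-639,C[...,1]-55)<30);q=C[m];print(len(q),q.mean(0),q.min(0),q.max(0))"
```

```text
time: 60.72
tool_pos: [630.1, 20.1, 171.0]
tcp_rot: [-177.4, -0.0, -6.7]
ft_force: [-0.4, 0.5, -0.3]
finger_gap: 0.3
t 60.725 pose [630.1  20.1 171. ] [-177.4   -0.    -6.7] F [-0.4  0.5 -0.3] gap 0.3 j6 92.0
 -> turn z 0.0091 then dx,dy,dz units [ 0.06  -0.732  1.18 ]
1553 [638.84874543  56.91817851 105.62906492] [620.65271811  39.97381601  98.62413609] [655.43386012  74.82245165 108.09986044]
```

```bash
python3 -m jog '[[[0,0,0,-0.0072,0,0,0],[0.08,-0.4,0,0,0,0,0],[0,-0.35,0.3,0,0,0,0],[0,0,0.6,0,0,0,0],[0,0,0.3,0,0,0,0],[0,0,0,0,0,0,0],[0,0,0,0,0,0,0]]]'
python3 -m jog '[[[0,0,0.1,0,0,0,0],[0,0,0.1,0,0,0,0],[0,0,0,0,0,0,0]]]'
```

```text
time: 61.65
tool_pos: [639.0, 57.5, 111.9]
tcp_rot: [-179.9, -0.1, -6.5]
ft_force: [0.4, 0.5, -0.0]
finger_gap: -0.0
time: 62.02
tool_pos: [639.0, 57.4, 101.5]
tcp_rot: [-179.9, -0.1, -6.5]
ft_force: [2.0, -0.3, 3.7]
finger_gap: -0.6
```

```bash
python3 -m jog '[[[0,0,0.1,0,0,0,0],[0,0,0.1,0,0,0,0],[0,0,0,0,0,0,0]]]'
python3 -m jog '[[[0,0,0.04,0,0,0,0],[0,0,0,0,0,0,0]]]'
python3 -m jog '[[[0,0,0.03,0,0,0,0],[0,0,0,0,0,0,0],[0,0,0,0,0,0,0]]]'
```

```text
time: 62.4
tool_pos: [639.0, 57.4, 91.4]
tcp_rot: [-179.9, -0.1, -6.5]
ft_force: [0.0, -1.4, 7.5]
finger_gap: -0.2
time: 62.65
tool_pos: [639.0, 57.4, 90.0]
tcp_rot: [-179.9, -0.1, -6.5]
ft_force: [-0.8, -0.9, 9.6]
finger_gap: 0.1
time: 63.02
tool_pos: [639.1, 57.4, 90.0]
tcp_rot: [-179.9, -0.1, -6.5]
ft_force: [-6.6, -0.6, 17.8]
finger_gap: 0.1
```

At the stop: z no longer changes and the force jumps to 18 N. Lift off, clear away and check everything.

```bash
python3 -m jog '[[[0,0,-0.2,0,0,0,0],[0,0,-0.4,0,0,0,0],[0,0,-0.8,0,0,0,0],[0,0,-0.8,0,0,0,0],[-0.6,0,-0.4,0,0,0,0],[-0.9,0,0,0,0,0,0],[-0.9,0,0,0,0,0,0],[-0.9,0,0,0,0,0,0],[-0.8,0,0,0,0,0,0],[-0.4,0,0,0,0,0,0],[0,0,0,0,0,0,0],[0,0,0,0,0,0,0]]]'
python3 -c "
from h import *
print(telemetry.sense()['tool_pos'])
im,d=snapshot('top');C=cloud('top',d);H=C[...,2]
save('t6',cv2.resize(im[100:320,125:475],None,fx=2.2,fy=2.2,interpolation=2))
for n,x,y,lo,hi,R in (('p4',617,-280,85,115,35),('p3',603,-210.5,85,115,35),('p2',589,-142,85,115,35),('pump',639,57,90,115,25),('wood',498,-412,45,70,60)):
  m=(H>lo)&(H<hi)&(np.hypot(C[...,0]-x,C[...,1]-y)<R);q=C[m];w=np.array([ray('top',*p,q[:,2].mean()-2)[:2] for p in np.argwhere(m)[:,::-1]],np.float32);print(n,len(q),q.mean(0).round(1),np.median(q[:,2]),np.round(cv2.minAreaRect(w)[2],1))"
```

```text
time: 64.53
tool_pos: [415.2, 82.7, 217.7]
tcp_rot: [-179.9, -0.0, -6.5]
ft_force: [0.0, -0.3, 0.8]
finger_gap: 0.0
[415.20247813  82.67145475 217.6620907 ]
p4 86 [ 616.2 -279.    96.7] 97.15838086181054 20.6
p3 87 [ 602.3 -210.7   96.6] 97.00193544423018 19.4
p2 87 [ 588.8 -142.5   96.7] 97.66925074793357 20.6
pump 126 [639.1  55.5 106.6] 106.68011829166039 88.6
wood 256 [ 495.9 -412.5   59.4] 60.4560588240455 11.3
```

View pics/t6.png

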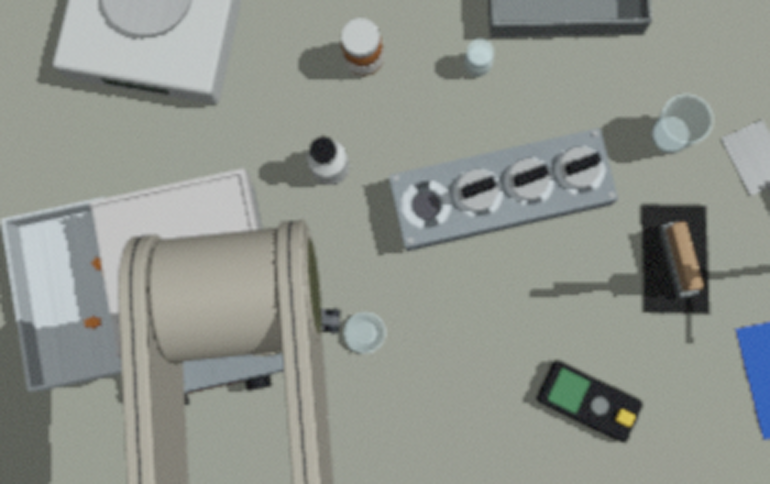

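All checks hold: plugs locked, pump up at about 105 mm, scraper on the mat, and bystanders in place. Handing in.

```bash
python3 -c "
from h import *
print(job.hand_in(), telemetry.sense()['time'])"
```

```text
the job is handed in; nothing more can be done
the job is handed in; nothing more can be done
```

The job is finished and handed in at about 65 s of the 210 s allowed. The hand-in gave no verdict.

- **Chips:** I wiped all three into the catch tray with the scraper in two passes. The last check showed a bare plate, two chips together in the tray from above, and the third in the top view before that.
- **Scraper:** It stands on the black mat, about 3 mm from the centre by the top camera.
- **Plugs:** The three plugs present were turned 82° and released in ports 4, 3 and 2, and port 1 stays empty. Their handle tops read 96.6–96.7 mm; locked should be 96 mm, and the depth readings run 1–2 mm high.
- **Pump:** I pressed it until the position stopped changing and the force rose to 18 N. It is back up, reading 106.6 mm where 105 mm is expected.
- **Bystanders:** None looked moved in the last picture, where I checked by eye.

**Disagreements and slips:**
- **Wrist and top cameras:** They differed by about 2 mm on the port positions. I relied mainly on the wrist view, and all plugs went in without side force.
- **Last joint:** It reached 152.2° on the way to the pump, just inside its 152.29° limit, and tilted the tool by 2.6°. I corrected this before pressing.

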